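# Turn the nut tray and fill it from two blind tins

### The arm

A 7-joint arm with a two-finger parallel gripper is mounted at the origin on the work surface. World frame = base frame: x ahead of the robot, y to its left, z up, the work surface at z = 0. Lengths are in m, angles in rad, forces in N, time in s.
With the tool pointing down it reaches from about 0.4 to 0.85 m from the base axis. Payload 10.4 kg.
Tool frame: the origin (TCP) lies at the very end of the fingers, on their centre line; the grasp point (between the pads) lies 19 mm behind it (grip_point_offset is the distance from the TCP to the grasp point, in m); z points along the fingers, y is the line along which they close (so a half turn about z gives the same grasp; the last joint's range is limited). The gripper opens to 87 mm and grips with 3 to 60 N. Pads are 19 mm wide; open, the fingers measure 117 mm over their backs; the gripper's body (75 mm by 190 mm) begins 51 mm behind the grasp point.
Start: joints at [-0.023, 0.332, -0.065, 1.46, 0.022, 1.35, -0.088], TCP at [0.625, 0, 0.223] pointing down, gripper open.
Joint ranges: [-2.6, 2.6], [-0.5, 2.12], [-1.47, 1.34], [0.16, 2.42], [-1.27, 4.41], [0.06, 2.06], [-2.6, 2.6]. Speed limits (rad/s): [2.22, 2.22, 2.79, 2.79, 3.14, 3.14, 3.14].

### API

Orientations are given as a unit quaternion [x, y, z, w].
In Python, from bench import * gives the robot as it stands.
- The arm moves only by the tool play_rows, never from a script. Its argument "increments" is text: rows parted by semicolons, each of 7 numbers parted by spaces: the turn, a rotation vector about the tool's x, y, z in rad, then the shift along the tool's x, y, z in m, then the opening, from 0 (shut) to 1 (fully open). A call has 1 to 8 rows; each row is the pose to reach, as a shift and turn from the pose commanded when the call began, along the tool's axes at that moment; what a row does not reach only later rows make up. A row lasts 1/10 s, in which the tool goes at most 50 mm and 8.59 degrees, less where a joint would pass 70% of its speed; a pose out of reach is approached as far as the arm can. A call with a gripper value outside its range is refused whole. The fingers move at their own pace and stop on an object; "grip_force" is the grip in N (left out, the last holds). Time passes only in rows, so rows that repeat a pose let the fingers close. It gives the time, the measured TCP pose, the force, the opening and the grip force at its end, in the units of the state.
- read_state(): the state, without advancing time (a new reading comes with each control period).
- camera(name): name is "scene" or "side" or "wrist"; returns a dict with "color" (420x560x3 uint8, red, green, blue), "fx", "fy", "cx", "cy" (pixels), "camera_from_world" (4x4, takes a point from world to camera coordinates); the wrist camera has in their place "mount" (4x4, takes a point from camera to tool coordinates, whose origin is the TCP and whose axes are the flange's). Camera axes: x right, y down, z forward; pixel columns grow to the right and rows downward; lengths in m; the calibration is good to about 2 mm. A picture is of the moment at which its call begins: read the wrist's pose just before it. There is no depth.
- close_job(): hands the job in; it is judged then, once.
The state is a dict: "time": time; "joint_positions": joint angles; "joint_vel": joint speeds; "joint_torque": joint torques, N m; "ee_pos": TCP position; "eef_rot": TCP orientation; "ft_force": force on the tool from outside, world axes, zero at the start; "torque": the same for the moment, N m; "width": finger opening in m; "grip_force": force on a finger pad.
Only numpy, scipy, OpenCV 4.12 (cv2) and the standard library are available. Lean on these libraries where they do the work, as an engineer would, in place of code of your own. Each camera call takes 0.05 s, during which the arm holds its last target. There are 200 camera calls.

### The job

Get the walnut box ready: lift the wooden insert clear of its box, turn it half round and seat it fully home again, so that its deep well is at the end with the brass knob. Then take the two steel tins one after the other: lift the tin, tip it slowly only a little (15 to 20 degrees) with nothing coming out, and hold it so for a couple of seconds to feel how the weight shifts, then pour it out, the well-filled tin (5 or 6 nuts) into the deep well and the nearly empty one (1 or 2 nuts) into the shallow well; only then lift and try the other tin. Finish with every nut in its well, the insert still seated, both empty tins standing upright on the cork board, and the other things on the worktop left alone.

Things in the scene. Friction and masses are not known exactly. Their poses are not given: they have to be found in the camera images.
- box: fixed wooden serving box, open on top, outside 144 mm (x) by 199 mm (y) by 50 mm high, inside 130 by 185 mm, base 6 mm thick; origin at the centre of its underside, z up. A brass knob 24 mm across sticks out from the middle of its +y end (to y = 129 mm)
- insert: loose wooden insert, 0.35 kg, 125 mm (x) by 180 mm (y), rim 60 mm high, with 2.5 mm to spare on each side in the box. Origin at the centre of its underside; seated, 6 mm above the box's origin. A 10 mm divider along x parts two wells; above it a carrying bar along x, 66 mm long, 12 mm wide, 12 mm high, top at z = 98 mm. Starts seated, deep well at the end away from the brass knob
- deep_well (a point): floor centre of the insert's deep well, at x = 0, y = +45, z = 5 mm of the insert; the well is 115 mm (x) by 80 mm (y)
- shallow_well (a point): floor centre of the insert's shallow well, at x = 0, y = -45, z = 30 mm of the insert; the well is 115 mm (x) by 80 mm (y)
- tin_a: one of two look-alike opaque steel tins , fixed white lid: body x -35 to +53 mm, 64 mm wide (y), 118 mm tall; origin on the underside, z up. A covered spout points to its -x, at first roughly at the robot. Empty 0.136 to 0.184 kg, heavy base, balance point x 2, z 31 mm. Grip across the width at x = 9, z = 85 to 100 mm. One tin (which is not told) holds 5 or 6 nuts, the other 1 or 2
- tin_b: one of two look-alike opaque steel tins , fixed white lid: body x -35 to +53 mm, 64 mm wide (y), 118 mm tall; origin on the underside, z up. A covered spout points to its -x, at first roughly at the robot. Empty 0.136 to 0.184 kg, heavy base, balance point x 2, z 31 mm. Grip across the width at x = 9, z = 85 to 100 mm. One tin (which is not told) holds 5 or 6 nuts, the other 1 or 2
- tin_a_lip (a point): middle of the lower lip of tin_a's spout (62 mm wide), at x = -90 mm, z = 43 mm of the tin. Inside, the flat floor (x -15 to +50 mm) meets a ramp climbing at 28 degrees to this lip: nuts stay in until the tin is tipped lip down by over 28 degrees (plus up to 10 for rolling); 48 degrees empties it
- tin_b_lip (a point): middle of the lower lip of tin_b's spout (62 mm wide), at x = -90 mm, z = 43 mm of the tin. Inside, the flat floor (x -15 to +50 mm) meets a ramp climbing at 28 degrees to this lip: nuts stay in until the tin is tipped lip down by over 28 degrees (plus up to 10 for rolling); 48 degrees empties it
- nut1: a walnut, near enough a ball 28 mm across, 25 g, origin at its centre; starts inside one of the tins; may be absent. Rolls only on slopes of over about 8 degrees
- nut2: a walnut, near enough a ball 28 mm across, 25 g, origin at its centre; starts inside one of the tins; may be absent. Rolls only on slopes of over about 8 degrees
- nut3: a walnut, near enough a ball 28 mm across, 25 g, origin at its centre; starts inside one of the tins; may be absent. Rolls only on slopes of over about 8 degrees
- nut4: a walnut, near enough a ball 28 mm across, 25 g, origin at its centre; starts inside one of the tins; may be absent. Rolls only on slopes of over about 8 degrees
- nut5: a walnut, near enough a ball 28 mm across, 25 g, origin at its centre; starts inside one of the tins; may be absent. Rolls only on slopes of over about 8 degrees
- nut6: a walnut, near enough a ball 28 mm across, 25 g, origin at its centre; starts inside one of the tins; may be absent. Rolls only on slopes of over about 8 degrees
- nut7: a walnut, near enough a ball 28 mm across, 25 g, origin at its centre; starts inside one of the tins; may be absent. Rolls only on slopes of over about 8 degrees
- nut8: a walnut, near enough a ball 28 mm across, 25 g, origin at its centre; starts inside one of the tins; may be absent. Rolls only on slopes of over about 8 degrees
- board: fixed flat cork board for the empty tins, 150 mm (x) by 300 mm (y), 6 mm thick, origin at the centre of its underside
- mug: white mug, 76 mm across, 90 mm tall; bystander
- soap: green washing-up bottle, 60 mm across, 190 mm tall; bystander
- jar: glass jar with steel cap, 72 mm across, 60 mm tall; bystander
- spoon: wooden spoon 240 mm long lying at the left; bystander
- bowl: blue bowl 120 mm across, 50 mm high; bystander
- mill: dark wooden pepper mill, 52 mm across, 145 mm tall; bystander
Not all that is in view belongs to the job. What is shaped like the insert but turquoise is not meant.

How it is judged:
By the outcome, as a careful person would: the job done as asked, in the order asked, and still so for the second after the job is handed in, with the robot touching nothing.
Of nut5, nut6 only 1 to 2 are there at a start; the rules pass over those that are not, and their reading is None.
Of nut7, nut8 only 1 to 2 are there at a start; the rules pass over those that are not, and their reading is None.
At some moment in a run one of tin_a, tin_b may be knocked a few centimetres aside while the robot is not near it.
It also fails if it takes over 200 s, if anything falls off the work surface, if the arm or the gripper's body presses on something with over 40 N, if the wrist force passes 120 N, or if a joint passes its speed limit or range.

## Working session

There is one attempt and no reset: what is moved stays moved. The work goes in short steps, Python scripts to look and compute and a tool call to move; the robot and the scene stay as the last step left them, time stands still between calls to the robot, and variables do not carry over. Pictures are saved under pics/ and viewed, at most 14 in all, crops included, and the job is handed in when it is done.

Besides the shell and the picture viewer there is one more tool, called after "Emit:" as name(argument=value, ...) on one line, values as JSON. play_rows: Moves the arm, as the interface text tells. Its arguments: {"type":"object","properties":{"increments":{"type":"string"},"grip_force":{"type":"number"}},"required":["increments"]}

```bash
ls; mkdir -p pics; python3 - <<'E'
from bench import *
import cv2,json,numpy as np
s=read_state();print(s)
for n in ["scene","side"]:
    c=camera(n);cv2.imwrite(f"pics/{n}0.png",c["color"][:,:,::-1])
    print(n,c["fx"],c["fy"],c["cx"],c["cy"],np.round(c["camera_from_world"],4).tolist())
    np.save(f"{n}.npy",c["camera_from_world"])
c=camera("wrist");cv2.imwrite("pics/wrist0.png",c["color"][:,:,::-1]);print(c["fx"],c["cx"],c["mount"])
E
```

```text
pics
{'time': 0.0, 'joint_positions': array([-0.02259836,  0.33287237, -0.06469226,  1.46093443,  0.02159728,
        1.34990917, -0.08853225]), 'joint_vel': array([ 0.0009632 , -0.00087234, -0.00131909,  0.00012797, -0.00094701,
        0.00029178, -0.00070722]), 'joint_torque': array([-1.20520472e-04, -6.23245955e+01,  2.44190963e-02, -3.89891267e+01,
       -6.13984605e-02,  3.97891912e-02,  1.87085252e-04]), 'ee_pos': array([ 6.24611553e-01, -1.09167929e-05,  2.21756906e-01]), 'eef_rot': array([ 7.07114012e-01,  7.07099190e-01, -5.27809075e-04, -4.80825227e-04]), 'ft_force': array([-0.15846679,  0.53916811,  0.12233147]), 'torque': array([-0.02975528, -0.01110017,  0.00634138]), 'grip_force': 0.0, 'width': 0.08684735318017568}
scene 462.72521963733004 462.72521963733004 290.8829463082958 208.0103528508074 [[-0.4211, 0.9069, -0.0154, 0.2241], [0.7363, 0.3319, -0.5897, -0.3744], [-0.5297, -0.2596, -0.8074, 1.6174], [0.0, 0.0, 0.0, 1.0]]
side 382.3728520908587 382.3728520908587 281.72712522173 213.92901350015273 [[0.8896, -0.4563, 0.0208, -0.4567], [-0.2505, -0.5254, -0.8132, 0.1969], [0.382, 0.7182, -0.5817, 0.7474], [0.0, 0.0, 0.0, 1.0]]
375.2341652297947 275.2058314831046 [[-1.16899928e-03 -9.60720311e-01 -2.77515978e-01  7.68810416e-02]
 [ 9.99999279e-01 -1.19950531e-03 -5.98499948e-05  1.08114998e-03]
 [-2.75382782e-04 -2.77515848e-01  9.60721020e-01 -1.62914048e-01]
 [ 0.00000000e+00  0.00000000e+00  0.00000000e+00  1.00000000e+00]]
```

View pics/scene0.png

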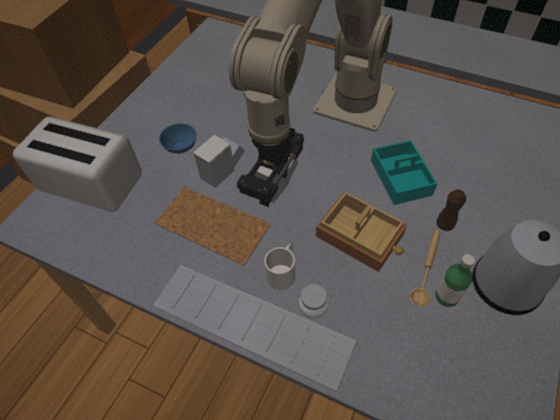

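View pics/side0.png

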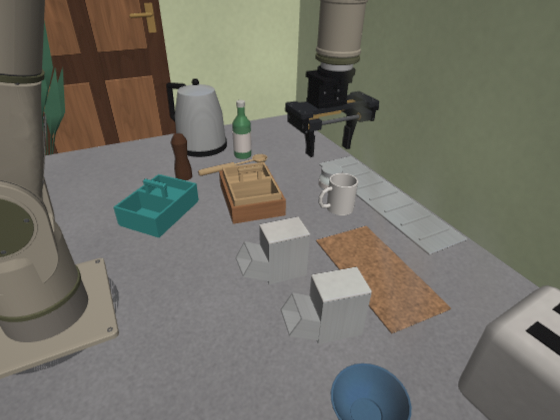

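Scene: the walnut box with its wooden insert is at (362,228), with the knob at (398,250). The turquoise look-alike at (403,170) is not the one meant, since ours is wood and sits in the box. One tin is at (213,160); the other is under the gripper, and in the side view they are at (285,250) and (340,305). The board is at (212,223). I'll confirm with an enlarged crop.

```bash
python3 - <<'E'
import cv2,numpy as np
a=cv2.imread("pics/scene0.png")[185:275,305:415];b=cv2.imread("pics/side0.png")[155:225,210:295]
w=cv2.imread("pics/wrist0.png")
A=cv2.resize(a,(440,360),interpolation=cv2.INTER_CUBIC);B=cv2.resize(b,(340,280),interpolation=cv2.INTER_CUBIC)
o=np.zeros((600,800,3),np.uint8);o[:360,:440]=A;o[:280,450:790]=B;o[365:600,:313]=cv2.resize(w,(313,235))
cv2.imwrite("pics/crop1.png",o)
E
```

```text
(no output)
```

View pics/crop1.png

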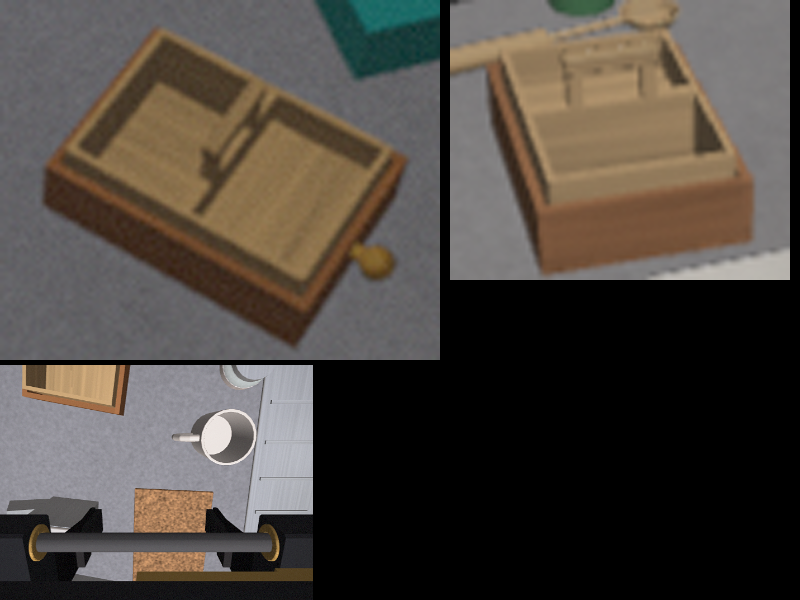

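Confirmed: wooden insert, bar across the middle, knob at (400,250) in the scene view; the deep well is on the far side from the knob. Next I'll write helpers and make rough estimates.

```bash
cat > h.py <<'E'
from bench import *
import cv2,numpy as np
from scipy.spatial.transform import Rotation as Ro
def grab(n,save=None):
    s=read_state();c=camera(n)
    if n=="wrist":
        T=np.eye(4);T[:3,:3]=Ro.from_quat(s["eef_rot"]).as_matrix();T[:3,3]=s["ee_pos"]
        c["wc"]=T@np.array(c["mount"])
    else: c["wc"]=np.linalg.inv(c["camera_from_world"])
    if save: cv2.imwrite(f"pics/{save}.png",c["color"][:,:,::-1])
    return c
def ray(c,uv):
    uv=np.atleast_2d(np.array(uv,float))
    d=np.c_[(uv[:,0]-c["cx"])/c["fx"],(uv[:,1]-c["cy"])/c["fy"],np.ones(len(uv))]@c["wc"][:3,:3].T
    return c["wc"][:3,3],d
def plane(c,uv,z):
    o,d=ray(c,uv);return o+d*((z-o[2])/d[:,2])[:,None]
def pix(c,P):
    q=(np.atleast_2d(P)-c["wc"][:3,3])@c["wc"][:3,:3]
    return np.c_[q[:,0]/q[:,2]*c["fx"]+c["cx"],q[:,1]/q[:,2]*c["fy"]+c["cy"]]
def Rt(yaw,lean=0):
    """tool down; closing axis (tool y) at world angle yaw; then lean: fingers swing so tool x (tip side) ... about tool y"""
    y=np.array([np.cos(yaw),np.sin(yaw),0]);z=np.array([0,0,-1.]);x=np.cross(y,z)
    return Ro.from_matrix(np.c_[x,y,z])*Ro.from_rotvec([0,lean,0])
def inc(pos,R):
    s=read_state();R0=Ro.from_quat(s["eef_rot"])
    rv=(R0.inv()*R).as_rotvec();t=R0.inv().apply(np.array(pos)-s["ee_pos"])
    print("inc rot",np.round(rv,4),"shift",np.round(t,4))
def st():
    s=read_state();print("t",round(s["time"],2),"p",np.round(s["ee_pos"],4),"zdir",np.round(Ro.from_quat(s["eef_rot"]).as_matrix()[:,2],3),"ydir",np.round(Ro.from_quat(s["eef_rot"]).as_matrix()[:,1],3),"F",np.round(s["ft_force"],2),"M",np.round(s["torque"],3),"w",round(s["width"],4),"g",round(s["grip_force"],1),"q",np.round(s["joint_positions"],2))
E
python3 - <<'E'
from h import *
c=grab("scene");d=grab("side")
print("boxcorners",plane(c,[[317,225],[344.2,191.8],[406.2,223.8],[380,259.2]],.05).round(3).tolist())
print("knob",plane(c,[[399.5,250.5]],.028).round(3))
# bar top ends in scene crop: (262,85),(205,150) -> 
print("bar",plane(c,[[305+264/4,185+85/4],[305+207/4,185+155/4]],.104).round(3).tolist())
print("tins side",plane(d,[[285,231],[341,285]],.118).round(3).tolist(),"scene",plane(c,[[213,148]],.118).round(3))
print("board",plane(c,[[188,190],[156,226],[245,260],[270,226]],.006).round(3).tolist())
print("mug,jar",plane(c,[[281,257]],.09).round(3),plane(c,[[313,296]],.06).round(3), plane(d,[[342,182]],.09).round(3))
E
```

```text
boxcorners [[0.568, 0.095, 0.05], [0.431, 0.121, 0.05], [0.465, 0.313, 0.05], [0.599, 0.284, 0.05]]
knob [[0.539 0.321 0.028]]
bar [[0.489, 0.214, 0.104], [0.557, 0.199, 0.104]]
tins side [[0.468, -0.098, 0.118], [0.486, -0.275, 0.118]] scene [[ 0.488 -0.266  0.118]]
board [[0.583, -0.316, 0.006], [0.731, -0.329, 0.006], [0.724, -0.047, 0.006], [0.598, -0.034, 0.006]]
mug,jar [[0.718 0.061 0.09 ]] [[0.769 0.17  0.06 ]] [[0.717 0.054 0.09 ]]
```

Emit:
play_rows(increments="0 0 -0.15 0.03 -0.015 -0.02 1;0 0 -0.3 0.07 -0.03 -0.05 1;0 0 -0.45 0.11 -0.05 -0.08 1;0 0 -0.6 0.15 -0.075 -0.08 1;0 0 -0.75 0.19 -0.1 -0.08 1;0 0 -0.9 0.203 -0.109 -0.08 1;0 0 -1.05 0.203 -0.109 -0.08 1;0 0 -1.05 0.203 -0.109 -0.08 1")

```text
time: 1.05
ee_pos: [0.5157, 0.2034, 0.3026]
eef_rot: [0.256, 0.967, -0.0, 0.0]
ft_force: [0.6, 0.1, -0.7]
width: 0.087
grip_force: 0.0
```

Emit:
play_rows(increments="0 0 -0.15 0 0 0 1;0 0 -0.3 0 0 0 1;0 0 -0.35 0 0 0 1;0 0 -0.35 0 0 0 1")

```text
time: 1.45
ee_pos: [0.5163, 0.2023, 0.3024]
eef_rot: [0.088, 0.996, -0.0, -0.0]
ft_force: [-0.1, -0.4, -0.3]
width: 0.0875
grip_force: 0.0
```

```bash
python3 - <<'E'
from h import *
st();grab("wrist","w1");grab("scene","s1")
E
```

```text
t 1.45 p [0.5163 0.2023 0.3024] zdir [-0. -0. -1.] ydir [ 0.175  0.985 -0.   ] F [-0.11 -0.43 -0.3 ] M [ 0.105 -0.021 -0.035] w 0.0875 g 0.0 q [-0.16  0.17 -0.33  1.51  0.05  1.48  0.9 ]
```

View pics/w1.png

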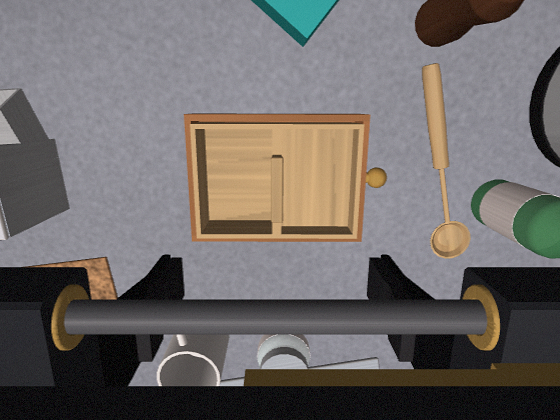

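```bash
python3 - <<'E'
import cv2
a=cv2.imread("pics/w1.png")[108:248,180:380]
cv2.imwrite("pics/crop2.png",cv2.resize(a,(800,560),interpolation=cv2.INTER_CUBIC))
E
```

```text
(no output)
```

View pics/crop2.png

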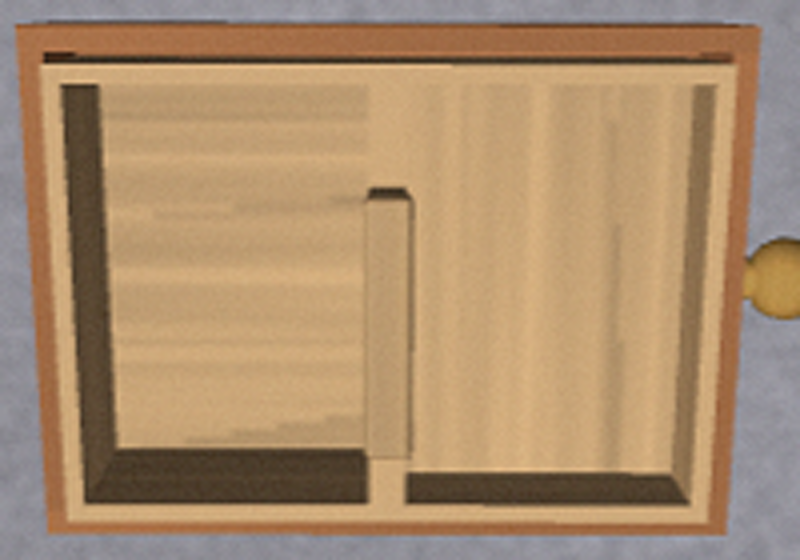

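```bash
cat > m.py <<'E'
from h import *
c=grab("wrist");s=read_state();R=Ro.from_quat(s["eef_rot"]);p=s["ee_pos"]
def f(n,uv,z):
    P=plane(c,np.array(uv)/4+[180-.375,108-.375],z);t=R.inv().apply(P-p)
    print(n,"centre w",P.mean(0).round(4),"tool",t.mean(0).round(4),"\n",t[:,:2].round(4).tolist())
f("bar",[[367,198],[410,198],[411,458],[366,458]],.104)
f("ins",[[40,64],[737,64],[708,522],[66,522]],.066)
f("box",[[17,25],[760,28],[725,533],[50,533]],.05)
f("knob",[[785,279]],.028)
E
python3 m.py
```

```text
bar centre w [0.5193 0.2044 0.104 ] tool [-0.0028  0.0023  0.1985] 
 [[0.0298, -0.0028], [0.0298, 0.0075], [-0.0354, 0.008], [-0.0353, -0.0033]]
ins centre w [0.5197 0.2043 0.066 ] tool [-0.0031  0.0023  0.2365] 
 [[0.0597, -0.0875], [0.0593, 0.0927], [-0.066, 0.0925], [-0.0656, -0.0884]]
box centre w [0.5197 0.2045 0.05  ] tool [-0.0031  0.0025  0.2525] 
 [[0.0692, -0.0965], [0.068, 0.1019], [-0.0751, 0.1013], [-0.0746, -0.0969]]
knob centre w [0.5407 0.3196 0.028 ] tool [-0.0037  0.1194  0.2744] 
 [[-0.0037, 0.1194]]
```

Emit:
play_rows(increments="0 0 0 -0.003 0.0023 0.04 1;0 0 0 -0.003 0.0023 0.08 1;0 0 0 -0.003 0.0023 0.12 1;0 0 0 -0.003 0.0023 0.16 1;0 0 0 -0.003 0.0023 0.185 1;0 0 0 -0.003 0.0023 0.205 1;0 0 0 -0.003 0.0023 0.22 1;0 0 0 -0.003 0.0023 0.222 1", grip_force=30)

```text
time: 2.4
ee_pos: [0.5186, 0.2042, 0.0789]
eef_rot: [0.086, 0.996, -0.001, -0.001]
ft_force: [-0.1, 0.2, -0.6]
width: 0.0867
grip_force: 0.0
```

Emit:
play_rows(increments="0 0 0 0 0 0 0.5;0 0 0 0 0 0 0.3;0 0 0 0 0 0 0.1;0 0 0 0 0 0 0;0 0 0 0 0 0 0;0 0 0 0 0 0 0;0 0 0 0 0 0 0;0 0 0 0 0 0 0")

```text
time: 3.2
ee_pos: [0.5194, 0.2048, 0.0806]
eef_rot: [0.085, 0.996, 0.0, 0.0]
ft_force: [0.1, -0.5, 0.1]
width: 0.0307
grip_force: 0.0
```

```bash
python3 - <<'E'
from h import *
st()
E
```

```text
t 3.2 p [0.5194 0.2048 0.0806] zdir [ 0.  0. -1.] ydir [0.17  0.985 0.   ] F [ 0.14 -0.48  0.06] M [ 0.122 -0.067 -0.016] w 0.0307 g 0.0 q [-0.18  0.33 -0.33  1.79  0.12  1.04  0.85]
```

Emit:
play_rows(increments="0 0 0 0 0 0 0;0 0 0 0 0 0 0;0 0 0 0 0 0 0;0 0 0 0 0 0 0;0 0 0 0 0 0 0;0 0 0 0 0 0 0")

```text
time: 3.8
ee_pos: [0.5194, 0.2045, 0.0805]
eef_rot: [0.085, 0.996, -0.0, 0.0]
ft_force: [-0.7, -2.3, 1.1]
width: 0.0115
grip_force: 30.0
```

Emit:
play_rows(increments="0 0 0 0 0 -0.01 0;0 0 0 0 0 -0.02 0;0 0 0 0 0 -0.035 0;0 0 0 0 0 -0.05 0;0 0 0 0 0 -0.07 0;0 0 0 0 0 -0.09 0;0 0 0 0 0 -0.1 0;0 0 0 0 0 -0.1 0")

```text
time: 4.6
ee_pos: [0.5202, 0.2052, 0.1826]
eef_rot: [0.085, 0.996, 0.001, 0.002]
ft_force: [0.0, -0.5, -4.3]
width: 0.0117
grip_force: 30.0
```

```bash
python3 - <<'E'
from h import *
st()
E
```

```text
t 4.6 p [0.5202 0.2052 0.1826] zdir [ 0.003  0.001 -1.   ] ydir [0.17  0.985 0.002] F [ 0.03 -0.47 -4.31] M [ 0.089  0.061 -0.007] w 0.0117 g 30.0 q [-0.17  0.23 -0.34  1.68  0.08  1.24  0.88]
```

Emit:
play_rows(increments="0 0 0.1 0 0 0 0;0 0 0.25 0 0 0 0;0 0 0.4 0 0 0 0;0 0 0.55 0 0 0 0;0 0 0.7 0 0 0 0;0 0 0.85 0 0 0 0;0 0 1 0 0 0 0;0 0 1.1 0 0 0 0")

```text
time: 5.4
ee_pos: [0.5188, 0.2046, 0.1795]
eef_rot: [0.596, 0.803, -0.001, -0.0]
ft_force: [-0.3, 0.4, -2.8]
width: 0.0113
grip_force: 30.0
```

Emit:
play_rows(increments="0 0 0.1 0 0 0 0;0 0 0.25 0 0 0 0;0 0 0.4 0 0 0 0;0 0 0.55 0 0 0 0;0 0 0.7 0 0 0 0;0 0 0.85 0 0 0 0;0 0 1 0 0 0 0;0 0 1.1 0 0 0 0")

```text
time: 6.2
ee_pos: [0.5188, 0.2046, 0.1795]
eef_rot: [0.928, 0.373, -0.001, 0.0]
ft_force: [-1.1, -0.1, -3.5]
width: 0.0113
grip_force: 30.0
```

Emit:
play_rows(increments="0 0 0.1 0 0 0 0;0 0 0.25 0 0 0 0;0 0 0.4 0 0 0 0;0 0 0.55 0 0 0 0;0 0 0.7 0 0 0 0;0 0 0.85 0 0 0 0;0 0 0.94 0 0 0 0;0 0 0.94 0 0 0 0")

```text
time: 7.0
ee_pos: [0.5189, 0.2046, 0.1796]
eef_rot: [0.996, -0.085, -0.001, 0.0]
ft_force: [0.2, 0.4, -3.2]
width: 0.0119
grip_force: 30.0
```

```bash
python3 - <<'E'
from h import *
st();inc([.5194,.2045,.1826],Rt(np.radians(79.9-180)))
grab("wrist","w2")
E
```

```text
t 7.0 p [0.5189 0.2046 0.1796] zdir [-0.001 -0.001 -1.   ] ydir [-0.17  -0.986  0.001] F [ 0.23  0.39 -3.22] M [ 0.077  0.162 -0.058] w 0.0119 g 30.0 q [-0.44  0.21 -0.02  1.7   0.    1.23 -2.2 ]
inc rot [0.0009 0.0011 0.0058] shift [ 0.0005  0.0001 -0.003 ]
```

View pics/w2.png

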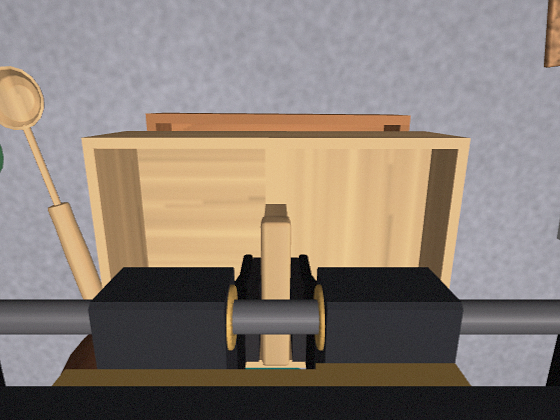

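```bash
python3 - <<'E'
from h import *
c=grab("wrist");s=read_state();R=Ro.from_quat(s["eef_rot"]);p=s["ee_pos"]
g=cv2.cvtColor(c["color"],cv2.COLOR_RGB2HSV).astype(int)
G=c["color"].astype(int)
for r in (128,131,138,141,144):
    print(r,[(x,G[r,x].tolist()) for x in list(range(144,152,2))+list(range(404,414,2))] if r<120 else [x for x in range(60,500) if abs(G[r,x]-G[r,x-1]).sum()>50])
for x in (110,200,350,440): print(x,[(y,int(abs(G[y,x]-G[y-1,x]).sum())) for y in range(105,160) if abs(G[y,x]-G[y-1,x]).sum()>35])
f=lambda uv,z:print(R.inv().apply(plane(c,uv,z)-p).round(4)[:,:2].tolist())
f([[84,138],[469,138]],.1645);f([[147,114],[409.5,115]],.05)
print("box centre in tool",R.inv().apply(np.array([.5197,.2045,.05])-p))
E
```

```text
128 [147, 148, 157, 172, 384, 400, 401, 409, 410]
131 [120, 121, 124, 125, 426, 427]
138 [81, 445, 471]
141 [82, 470, 471]
144 [82, 470]
110 [(133, 237), (134, 47), (137, 171), (138, 162), (148, 113), (149, 102)]
200 [(112, 91), (113, 242), (114, 194), (131, 159), (137, 96), (138, 258), (149, 46)]
350 [(114, 177), (115, 75), (116, 126), (131, 122), (138, 330)]
440 [(133, 106), (134, 155), (138, 345), (149, 380)]
[[0.0638, -0.0899], [0.0635, 0.0895]]
[[0.0729, -0.0973], [0.0718, 0.1003]]
box centre in tool [7.94418026e-04 4.17533331e-05 1.29922982e-01]
```

Emit:
play_rows(increments="0 0 0.004 -0.0003 0.0007 0.02 0;0 0 0.004 -0.0003 0.0007 0.04 0;0 0 0.004 -0.0003 0.0007 0.05 0;0 0 0.004 -0.0003 0.0007 0.055 0;0 0 0.004 -0.0003 0.0007 0.06 0;0 0 0.004 -0.0003 0.0007 0.063 0;0 0 0.004 -0.0003 0.0007 0.066 0;0 0 0.004 -0.0003 0.0007 0.066 0")

```text
time: 7.9
ee_pos: [0.519, 0.2041, 0.1145]
eef_rot: [0.996, -0.086, 0.0, -0.0]
ft_force: [-0.1, -0.9, -4.1]
width: 0.0114
grip_force: 30.0
```

```bash
python3 - <<'E'
from h import *
st()
E
```

```text
t 7.9 p [0.519  0.2041 0.1145] zdir [ 0.  0. -1.] ydir [-0.172 -0.985 -0.   ] F [-0.13 -0.93 -4.06] M [ 0.12   0.074 -0.008] w 0.0114 g 30.0 q [-0.44  0.27 -0.02  1.77  0.01  1.1  -2.21]
```

Emit:
play_rows(increments="0 0 0 0 0 0.008 0;0 0 0 0 0 0.016 0;0 0 0 0 0 0.022 0;0 0 0 0 0 0.027 0;0 0 0 0 0 0.03 0;0 0 0 0 0 0.032 0;0 0 0 0 0 0.034 0;0 0 0 0 0 0.034 0")

```text
time: 8.7
ee_pos: [0.5191, 0.2042, 0.0807]
eef_rot: [0.996, -0.086, 0.0, -0.0]
ft_force: [-0.4, -0.5, -3.1]
width: 0.0114
grip_force: 30.0
```

```bash
python3 - <<'E'
from h import *
st()
E
```

```text
t 8.7 p [0.5191 0.2042 0.0807] zdir [ 0.  0. -1.] ydir [-0.172 -0.985 -0.   ] F [-0.37 -0.48 -3.14] M [0.041 0.139 0.034] w 0.0114 g 30.0 q [-0.44  0.31 -0.02  1.8   0.01  1.03 -2.21]
```

Emit:
play_rows(increments="0 0 0 0 0 0.001 0;0 0 0 0 0 0.002 0;0 0 0 0 0 0.002 0;0 0 0 0 0 0.002 0")

```text
time: 9.1
ee_pos: [0.5192, 0.2042, 0.0805]
eef_rot: [0.996, -0.087, 0.0, -0.0]
ft_force: [-8.6, -3.7, 15.3]
width: 0.0116
grip_force: 30.0
```

Emit:
play_rows(increments="0 0 0 0 0 0 0.3;0 0 0 0 0 0 0.6;0 0 0 0 0 0 0.6;0 0 0 0 0 0 0.6;0 0 0 0 0 0 0.6;0 0 0 0 0 0 0.6;0 0 0 0 0 0 0.6;0 0 0 0 0 0 0.6")

```text
time: 9.9
ee_pos: [0.519, 0.2041, 0.0786]
eef_rot: [0.996, -0.087, 0.0, 0.0]
ft_force: [-0.8, -0.2, -0.6]
width: 0.0517
grip_force: 0.0
```

Emit:
play_rows(increments="0 0 0 0 0 -0.02 0.6;0 0 0 0 0 -0.05 0.6;0 0 0 0 0 -0.09 0.8;0 0 0 0 0 -0.13 1;0 0 0 0 0 -0.17 1;0 0 0 0 0 -0.2 1;0 0 0 0 0 -0.22 1;0 0 0 0 0 -0.22 1")

```text
time: 10.7
ee_pos: [0.52, 0.2046, 0.3019]
eef_rot: [0.996, -0.087, 0.002, -0.001]
ft_force: [-0.1, 0.0, -0.5]
width: 0.0855
grip_force: 0.0
```

```bash
python3 - <<'E'
from h import *
st();grab("wrist","w3")
a=cv2.imread("pics/w3.png");cv2.imwrite("pics/w3c.png",cv2.resize(a[90:265,150:420],(800,518),interpolation=cv2.INTER_CUBIC))
E
```

```text
t 10.7 p [0.52   0.2046 0.3019] zdir [ 0.005  0.002 -1.   ] ydir [-0.172 -0.985 -0.003] F [-0.11  0.04 -0.52] M [0.007 0.11  0.002] w 0.0855 g 0.0 q [-0.44  0.15 -0.01  1.52  0.    1.47 -2.2 ]
```

View pics/w3c.png

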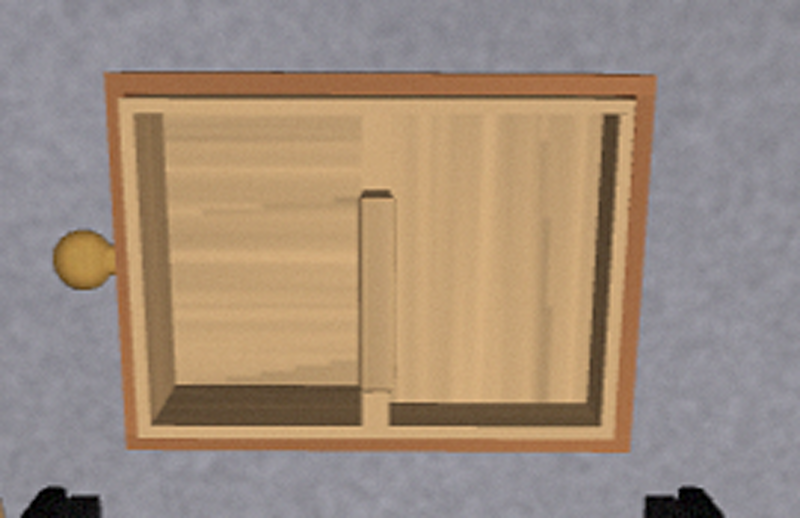

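The insert is seated, with the deep well (left, crop (265,280)) now at the knob (85,260). Next I move over the tins, adding a small tilt there so I can calibrate the kinematics for planning the pour.

Emit:
play_rows(increments="0 0 0 0 0.02 -0.04 1;0 0 0 0.02 0.06 -0.08 1;0 0 -0.05 0.04 0.11 -0.12 1;0 0 -0.1 0.05 0.16 -0.12 1;0 0 -0.174 0.065 0.21 -0.12 1;0 0 -0.174 0.08 0.26 -0.12 1;0 0 -0.174 0.09 0.31 -0.12 1;0 0 -0.174 0.1 0.35 -0.12 1")

```text
time: 11.55
ee_pos: [0.5554, -0.1398, 0.4172]
eef_rot: [1.0, 0.0, -0.001, -0.0]
ft_force: [0.9, -0.1, 0.1]
width: 0.087
grip_force: 0.0
```

Emit:
play_rows(increments="0.15 0 0 0 0 0 1;0.3 0 0 0 0 0 1;0.3 0 0 0 0 0 1;0.3 0 0 0 0 0 1")

```text
time: 11.95
ee_pos: [0.5557, -0.1388, 0.4168]
eef_rot: [0.989, -0.001, -0.001, -0.149]
ft_force: [0.3, 1.4, -0.3]
width: 0.087
grip_force: 0.0
```

```bash
python3 - <<'E'
from h import *
s=read_state();print([np.round(s[k],4).tolist() for k in("joint_positions","ee_pos","eef_rot")])
E
```

```text
[[0.1137, 0.2694, 0.2973, 1.1882, -0.3616, 1.8046, -1.2323], [0.5557, -0.1388, 0.4168], [0.9888, -0.001, -0.0012, -0.149]]
```

Emit:
play_rows(increments="-0.15 0 0 0 0 0 1;-0.3 0 0 0 0 0 1;-0.3 0.15 0 0 0 0 1;-0.3 0.3 0 0 0 0 1;-0.3 0.3 0 0 0 0 1")

```text
time: 12.45
ee_pos: [0.5528, -0.1362, 0.418]
eef_rot: [0.989, -0.021, 0.15, 0.001]
ft_force: [-0.9, -0.3, 0.9]
width: 0.0872
grip_force: 0.0
```

```bash
python3 - <<'E'
from h import *
s=read_state();print([np.round(s[k],4).tolist() for k in("joint_positions","ee_pos","eef_rot")])
inc([.56,-.17,.42],Rt(-np.pi/2))
E
```

```text
[[-0.072, -0.0638, 0.2485, 1.5333, -0.0294, 1.3733, -1.4333], [0.5528, -0.1362, 0.418], [0.9885, -0.0209, 0.1496, 0.0009]]
inc rot [ 0.0019 -0.3003 -0.042 ] shift [0.0088 0.0334 0.0005]
```

Emit:
play_rows(increments="0 -0.1 -0.02 0.005 0.015 0 1;0 -0.2 -0.042 0.009 0.033 0 1;0 -0.3 -0.042 0.009 0.033 0 1;0 -0.3 -0.042 0.009 0.033 0 1;0 -0.3 -0.042 0.009 0.033 0 1")

```text
time: 12.95
ee_pos: [0.5641, -0.17, 0.4203]
eef_rot: [1.0, 0.0, -0.002, 0.001]
ft_force: [0.5, 0.5, -0.2]
width: 0.0868
grip_force: 0.0
```

```bash
cat > kin.py <<'E'
import numpy as np
from scipy.optimize import least_squares
from scipy.spatial.transform import Rotation as Ro
# data: q, p, quat or (zdir,ydir)
def rot(ydir,zdir):
    y=np.array(ydir);z=np.array(zdir);x=np.cross(y,z);return Ro.from_matrix(np.c_[x,y,z])
D=[([-0.0226,.33287,-.06469,1.46093,.0216,1.34991,-.08853],[.62461,0,.22176],Ro.from_quat([.70711,.7071,-.0005,-.0005])),
([0.1137,0.2694,0.2973,1.1882,-0.3616,1.8046,-1.2323],[0.5557,-0.1388,0.4168],Ro.from_quat([0.9888,-0.001,-0.0012,-0.149])),
([-0.072,-0.0638,0.2485,1.5333,-0.0294,1.3733,-1.4333],[0.5528,-0.1362,0.418],Ro.from_quat([0.9885,-0.0209,0.1496,0.0009])),
([-.16,.17,-.33,1.51,.05,1.48,.9],[.5163,.2023,.3024],rot([.175,.985,0],[0,0,-1])),
([-.18,.33,-.33,1.79,.12,1.04,.85],[.5194,.2048,.0806],rot([.17,.985,0],[0,0,-1])),
([-.44,.31,-.02,1.8,.01,1.03,-2.21],[.5191,.2042,.0807],rot([-.172,-.985,0],[0,0,-1])),
([-.44,.15,-.01,1.52,0,1.47,-2.2],[.52,.2046,.3019],rot([-.172,-.985,-.003],[.005,.002,-1]))]
def fk(q,P,S):
    b,h,L1,a,L2,L3,b7,a2,x0=P
    R=Ro.from_euler('z',b+S[0]*q[0]);p=np.array([x0*np.cos(b),x0*np.sin(b),h])
    R=R*Ro.from_euler('y',q[1]);p=p+R.apply([0,0,L1])
    R=R*Ro.from_euler('z',S[1]*q[2]);p=p+R.apply([a,0,0]);R=R*Ro.from_euler('y',q[3]);p=p+R.apply([-a,0,L2])
    R=R*Ro.from_euler('z',S[2]*q[4])*Ro.from_euler('y',q[5]);p=p+R.apply([a2,0,L3])
    return p,R*Ro.from_euler('z',S[3]*q[6]+b7)
def res(P,S):
    o=[]
    for q,p,R in D:
        pp,RR=fk(q,P,S);o+=list(pp-np.array(p))+list(.3*(RR.inv()*R).as_rotvec())
    return np.array(o)
def fit():
    best=None
    for m in range(16):
        S=[1 if m>>i&1 else -1 for i in range(4)]
        for b7 in (0,1.57,-1.57,3.14):
            r=least_squares(res,[0,.36,.43,0,.5,.43,b7,0,0],args=(S,))
            if best is None or r.cost<best[0]: best=(r.cost,S,r.x,r.fun)
    return best
if __name__=="__main__":
    c,S,x,f=fit();print(c,S,x.round(4),np.abs(f).max());np.savez("kin.npz",S=S,x=x)
E
python3 kin.py; python3 - <<'E'
from h import *
st();grab("wrist","w4");grab("side","d4")
E
```

```text
9.441553710514073e-05 [-1, -1, -1, -1] [-0.0766  0.2737  0.4303  0.0045  0.4955  0.3516  1.494   0.01    0.0042] 0.006804377244885593
t 12.95 p [ 0.5641 -0.17    0.4203] zdir [-0.005 -0.003 -1.   ] ydir [ 0.    -1.     0.003] F [ 0.51  0.54 -0.24] M [-0.006  0.096 -0.006] w 0.0868 g 0.0 q [-0.03  0.24  0.31  1.19 -0.07  1.73 -1.3 ]
```

View pics/w4.png

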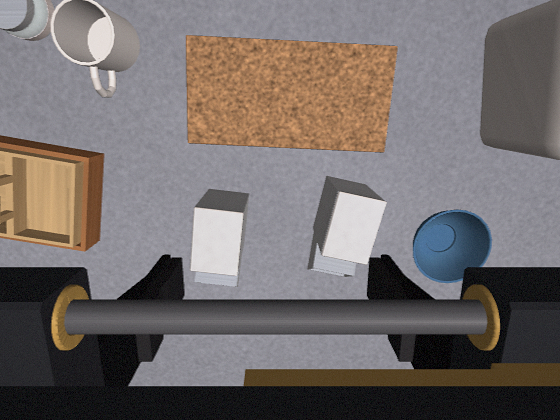

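Wrist view: lids at (217,240) and (354,227), spouts toward the bottom (toward the robot); board (187,36)-(397,45)-(384,152)-(188,143), bowl (452,245), mug (95,35).

```bash
cat > tins.py <<'E'
from h import *
def lids(c,n=2):
    g=cv2.cvtColor(c["color"],cv2.COLOR_RGB2HSV);m=((g[:,:,2]>185)&(g[:,:,1]<40)).astype(np.uint8)
    cs,_=cv2.findContours(cv2.morphologyEx(m,cv2.MORPH_OPEN,np.ones((3,3))),cv2.RETR_EXTERNAL,cv2.CHAIN_APPROX_NONE)
    out=[]
    for k in cs:
        if cv2.contourArea(k)<500: continue
        P=plane(c,k[:,0,:],.118)[:,:2]
        (x,y),(w,h),a=cv2.minAreaRect((P*1000).astype(np.float32))
        bx=cv2.boxPoints(((x,y),(w,h),a));e=bx[1]-bx[0] if np.linalg.norm(bx[1]-bx[0])>np.linalg.norm(bx[2]-bx[1]) else bx[2]-bx[1]
        ang=np.degrees(np.arctan2(e[1],e[0]));ang=(ang+90)%180-90
        print("px",k[:,0].mean(0).round(),"world",round(x,1),round(y,1),"size",round(w,1),round(h,1),"tin x axis deg",round(ang,1))
if __name__=="__main__":
    import sys
    c=grab("wrist");st();lids(c)
E
python3 - <<'E'
from tins import *
c=grab("wrist");lids(c)
print(plane(c,[[187,36],[397,45],[384,152],[188,143]],.006).round(3)[:,:2].tolist())
print("bowl",plane(c,[[414,245],[491,245]],.05).round(3).tolist(),"mug",plane(c,[[82,32]],.09).round(3).tolist())
E
```

```text
px [215. 248.] world 462.4 -90.7 size 62.9 105.3 tin x axis deg -7.0
px [348. 235.] world 480.3 -265.9 size 70.4 108.1 tin x axis deg -12.6
px [101.  40.] world 714.5 27.4 size 30.6 51.9 tin x axis deg -1.9
[[0.737, -0.047], [0.725, -0.344], [0.574, -0.337], [0.589, -0.038]]
bowl [[0.439, -0.381, 0.05], [0.439, -0.498, 0.05]] mug [[0.728, 0.061, 0.09]]
```

```bash
cat > plan.py <<'E'
from kin import *
z=np.load("kin.npz");S=list(z["S"]);X=z["x"]
lo=np.array([-2.6,-.5,-1.47,.16,-1.27,.06,-2.6]);hi=np.array([2.6,2.12,1.34,2.42,4.41,2.06,2.6])
mid=np.array([0,.4,0,1.4,0,1.2,0])
def ik(p,R,n=12,q0=None,seed=0):
    rng=np.random.default_rng(seed);best=None
    for i in range(n):
        s=q0 if (q0 is not None and i==0) else rng.uniform(np.maximum(lo,-1.5)+.1,np.minimum(hi,1.8)-.1)
        f=lambda q:np.r_[(fk(q,X,S)[0]-p)*10,3*(fk(q,X,S)[1].inv()*R).as_rotvec(),.003*(q-(q0 if q0 is not None else mid))]
        r=least_squares(f,np.clip(s,lo+.03,hi-.03),bounds=(lo+.02,hi-.02))
        if best is None or r.cost<best.cost: best=r
    pp,RR=fk(best.x,X,S);return best.x,np.linalg.norm(pp-p),(RR.inv()*R).magnitude()
def tool(phi,theta,flip=False):
    """spout world azimuth phi, tilt theta: rotation of tool (tool x = tin +x = -spout)"""
    x=-np.array([np.cos(phi),np.sin(phi),0]);zz=np.array([0,0,-1.]);y=np.cross(zz,x)
    R=Ro.from_matrix(np.c_[x,y,zz])*Ro.from_rotvec([0,theta,0])
    return R
lipT=np.array([-.099,0,.030])
def tcp(lip,phi,theta): 
    R=tool(phi,theta);return np.array(lip)-R.apply(lipT),R
E
python3 - <<'E'
from plan import *
Rb=Ro.from_euler('z',-9.9,degrees=True);C=np.array([.5196,.2044,0])
for name,well in(("deep",[0,.045,.08]),("shal",[0,-.045,.08])):
    for phi in (180,210,230,250,260,270,290,320,0,40,80):
        o=[]
        for th in (20,50,56):
            p,R=tcp(C+Rb.apply(well),np.radians(phi),np.radians(th));q,e,a=ik(p,R,6);o.append((round(e*1000),round(np.degrees(a),1)))
        print(name,phi,o,p.round(3),q.round(2))
E
python3 - <<'E'
from h import *
c=grab("wrist")
for k in ([[195,206],[243,211],[238,277],[192,271]],[[335,190],[386,204],[371,265],[322,251]]):
    P=plane(c,k,.118)[:,:2]*1000;print(P.round(0).tolist(),P.mean(0),[np.linalg.norm(P[i]-P[i-1]).round(1) for i in range(4)],[np.degrees(np.arctan2(*(a-b)[::-1])).round(1) for a,b in((P[0],P[3]),(P[1],P[2]))])
E
```

```text
deep 180 [(0, np.float64(0.0)), (1, np.float64(0.1)), (0, np.float64(0.1))] [0.558 0.249 0.179] [-0.55 -0.01 -0.31  2.33  1.55  0.62  2.58]
deep 210 [(0, np.float64(0.0)), (0, np.float64(0.0)), (10, np.float64(1.7))] [0.554 0.264 0.179] [-1.59 -0.26  1.05  2.4   2.26  0.12  2.58]
deep 230 [(0, np.float64(0.0)), (0, np.float64(0.0)), (8, np.float64(1.3))] [0.547 0.272 0.179] [-1.6  -0.27  1.32  2.33 -1.25  0.35  0.21]
deep 250 [(0, np.float64(0.0)), (0, np.float64(0.0)), (0, np.float64(0.0))] [0.538 0.277 0.179] [ 0.2   0.16 -0.28  2.15 -1.25  0.92  0.44]
deep 260 [(0, np.float64(0.0)), (0, np.float64(0.0)), (0, np.float64(0.0))] [0.533 0.279 0.179] [ 0.1   0.24 -0.16  2.04 -1.14  1.07  0.47]
deep 270 [(0, np.float64(0.0)), (0, np.float64(0.0)), (0, np.float64(0.0))] [0.527 0.279 0.179] [ 0.15  0.34 -0.23  1.92 -1.01  1.18  0.49]
deep 290 [(0, np.float64(0.0)), (0, np.float64(0.0)), (0, np.float64(0.0))] [0.517 0.277 0.179] [ 0.19  0.53 -0.35  1.67 -0.76  1.39  0.52]
deep 320 [(0, np.float64(0.0)), (0, np.float64(0.0)), (0, np.float64(0.0))] [0.504 0.268 0.179] [ 0.09  0.78 -0.44  1.3
[... 1691 characters left out ...]
4  1.06]
shal 40 [(0, np.float64(0.0)), (0, np.float64(0.0)), (8, np.float64(2.2))] [0.489 0.14  0.179] [-0.84  0.89  0.58  1.17  0.    2.04  2.04]
shal 80 [(0, np.float64(0.0)), (0, np.float64(0.0)), (0, np.float64(0.0))] [0.507 0.13  0.179] [-0.46  0.69 -0.37  1.43  0.78  1.91  2.04]
[[519.0, -67.0], [512.0, -129.0], [419.0, -120.0], [428.0, -58.0]] [469.50392918 -93.37913262] [np.float64(91.3), np.float64(61.9), np.float64(93.4), np.float64(62.6)] [np.float64(-6.1), np.float64(-5.7)]
[[539.0, -246.0], [521.0, -313.0], [436.0, -299.0], [456.0, -233.0]] [ 488.11854742 -272.72192721] [np.float64(84.0), np.float64(68.8), np.float64(85.8), np.float64(69.7)] [np.float64(-9.5), np.float64(-9.0)]
```

Emit:
play_rows(increments="0 0 0.05 -0.03 -0.03 0.03 1;0 0 0.105 -0.06 -0.06 0.06 1;0 0 0.105 -0.09 -0.077 0.09 1;0 0 0.105 -0.095 -0.077 0.1 1;0 0 0.105 -0.095 -0.077 0.1 1;0 0 0.105 -0.095 -0.077 0.1 1")

```text
time: 13.75
ee_pos: [0.4685, -0.0948, 0.3231]
eef_rot: [0.999, -0.054, -0.0, 0.001]
ft_force: [1.0, 0.9, -0.3]
width: 0.087
grip_force: 0.0
```

```bash
python3 - <<'E'
from h import *
st();grab("wrist","w5")
a=cv2.imread("pics/w5.png");cv2.imwrite("pics/w5c.png",cv2.resize(a[80:290,150:430],(800,600),interpolation=cv2.INTER_CUBIC))
E
```

```text
t 13.75 p [ 0.4685 -0.0948  0.3231] zdir [-0.001 -0.002 -1.   ] ydir [-0.108 -0.994  0.002] F [ 1.03  0.95 -0.29] M [ 0.027  0.159 -0.029] w 0.087 g 0.0 q [-0.15 -0.04  0.24  1.68  0.01  1.51 -1.58]
```

View pics/w5c.png

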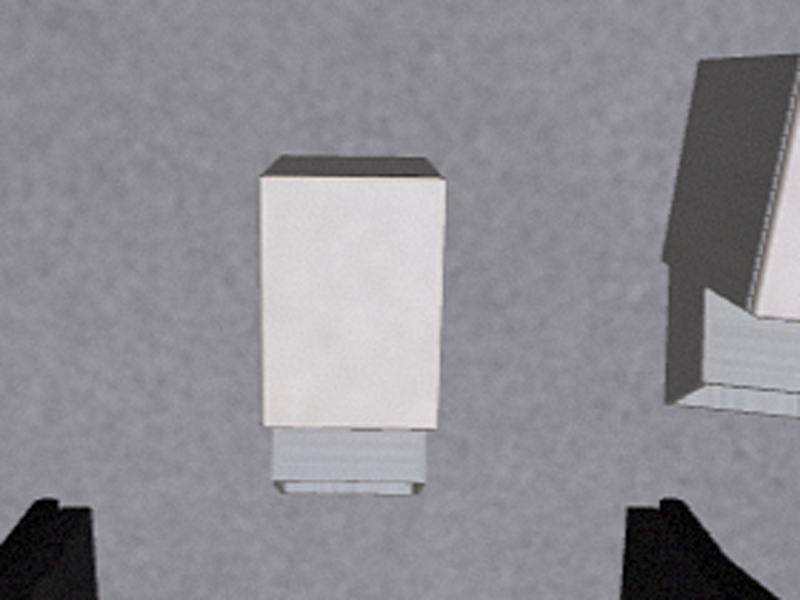

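```bash
cat > lid.py <<'E'
from h import *
def lid(crop,x0,y0,sc):
    c=grab("wrist");s=read_state();R=Ro.from_quat(s["eef_rot"])
    P=plane(c,(np.array(crop)+.5)/sc-.5+[x0,y0],.118);t=R.inv().apply(P-s["ee_pos"])*1000
    print("tool centre",t.mean(0).round(1),"world",P.mean(0).round(4),"sides",[np.linalg.norm(t[i]-t[i-1]).round(1) for i in range(4)],
     "yaw err about tool z", [np.arctan2(-(a-b)[1],(a-b)[0]).round(3) for a,b in((t[0],t[3]),(t[1],t[2]))],[np.arctan2((b-a)[0],(b-a)[1]).round(3) for a,b in((t[0],t[1]),(t[3],t[2]))],"z to grasp",s["ee_pos"][2]-.073)
E
python3 - <<'E'
from lid import *
lid([[261,177],[446,179],[437,430],[264,427]],150,80,800/280)
E
```

```text
tool centre [  1.3  -3.3 204.9] world [ 0.4703 -0.0921  0.118 ] sides [np.float64(88.8), np.float64(62.5), np.float64(89.3), np.float64(62.5)] yaw err about tool z [np.float64(-0.014), np.float64(-0.015)] [np.float64(-0.012), np.float64(-0.02)] z to grasp 0.24991587778577207
```

Emit:
play_rows(increments="0 0 0.015 0.0013 -0.0033 0.04 1;0 0 0.015 0.0013 -0.0033 0.08 1;0 0 0.015 0.0013 -0.0033 0.12 1;0 0 0.015 0.0013 -0.0033 0.15 1;0 0 0.015 0.0013 -0.0033 0.18 1;0 0 0.015 0.0013 -0.0033 0.205 1;0 0 0.015 0.0013 -0.0033 0.23 1;0 0 0.015 0.0013 -0.0033 0.25 1", grip_force=45)

```text
time: 14.65
ee_pos: [0.4694, -0.092, 0.0705]
eef_rot: [0.998, -0.061, -0.002, 0.001]
ft_force: [-0.1, -0.8, -0.5]
width: 0.0869
grip_force: 0.0
```

Emit:
play_rows(increments="0 0 0 0 0 0 1;0 0 0 0 0 0 0.7;0 0 0 0 0 0 0.5;0 0 0 0 0 0 0.5;0 0 0 0 0 0 0.5;0 0 0 0 0 0 0.5;0 0 0 0 0 0 0.5;0 0 0 0 0 0 0.5")

```text
time: 15.45
ee_pos: [0.4689, -0.0915, 0.0721]
eef_rot: [0.998, -0.061, -0.001, 0.001]
ft_force: [-0.5, -1.1, 6.9]
width: 0.0641
grip_force: 45.0
```

```bash
python3 - <<'E'
from h import *
st()
E
```

```text
t 15.45 p [ 0.4689 -0.0915  0.0721] zdir [-0.003 -0.002 -1.   ] ydir [-0.122 -0.993  0.002] F [-0.52 -1.07  6.93] M [ 0.121  0.281 -0.048] w 0.0641 g 45.0 q [-0.13  0.16  0.24  2.02 -0.04  0.97 -1.56]
```

Emit:
play_rows(increments="0 0 0 0 0 -0.01 0.5;0 0 0 0 0 -0.025 0.5;0 0 0 0 0 -0.04 0.5;0 0 0 0 0 -0.06 0.5;0 0 0 0 0 -0.08 0.5;0 0 0 0 0 -0.1 0.5;0 0 0 0 0 -0.12 0.5;0 0 0 0 0 -0.12 0.5")

```text
time: 16.25
ee_pos: [0.4699, -0.0913, 0.1938]
eef_rot: [0.998, -0.061, -0.0, 0.001]
ft_force: [-0.2, 0.9, -3.6]
width: 0.0637
grip_force: 45.0
```

```bash
cat > feel.py <<'E'
from h import *
F=[];M=[]
for i in range(16):
    camera("wrist");s=read_state();F.append(s["ft_force"]);M.append(Ro.from_quat(s["eef_rot"]).inv().apply(s["torque"]))
F=np.array(F);M=np.array(M)
print("F",F.mean(0).round(3),"sd",F.std(0).round(2),"Mtool",M.mean(0).round(4),"sd",M.std(0).round(3));st()
E
python3 feel.py
```

```text
F [-0.165 -0.008 -3.052] sd [0.44 0.44 0.36] Mtool [ 0.0552 -0.1133  0.0027] sd [0.026 0.032 0.028]
t 17.05 p [ 0.4688 -0.0912  0.1912] zdir [-0.004 -0.002 -1.   ] ydir [-0.122 -0.993  0.002] F [ 0.22  0.73 -2.67] M [ 0.042  0.12  -0.07 ] w 0.0636 g 45.0 q [-0.14  0.02  0.24  1.89 -0.    1.23 -1.59]
```

Emit:
play_rows(increments="0 0.04 0 0 0 0 0.5;0 0.08 0 0 0 0 0.5;0 0.12 0 0 0 0 0.5;0 0.16 0 0 0 0 0.5;0 0.2 0 0 0 0 0.5;0 0.24 0 0 0 0 0.5;0 0.28 0 0 0 0 0.5;0 0.305 0 0 0 0 0.5")

```text
time: 17.85
ee_pos: [0.4683, -0.0912, 0.1911]
eef_rot: [0.987, -0.06, 0.15, 0.01]
ft_force: [-0.3, 0.4, -3.1]
width: 0.0639
grip_force: 45.0
```

Emit:
play_rows(increments="0 0 0 0 0 0 0.5;0 0 0 0 0 0 0.5;0 0 0 0 0 0 0.5;0 0 0 0 0 0 0.5;0 0 0 0 0 0 0.5;0 0 0 0 0 0 0.5;0 0 0 0 0 0 0.5;0 0 0 0 0 0 0.5")

```text
time: 18.65
ee_pos: [0.4688, -0.0912, 0.1912]
eef_rot: [0.987, -0.06, 0.149, 0.01]
ft_force: [-0.2, -0.3, -2.9]
width: 0.0641
grip_force: 45.0
```

Emit:
play_rows(increments="0 0 0 0 0 0 0.5;0 0 0 0 0 0 0.5;0 0 0 0 0 0 0.5;0 0 0 0 0 0 0.5;0 0 0 0 0 0 0.5;0 0 0 0 0 0 0.5;0 0 0 0 0 0 0.5;0 0 0 0 0 0 0.5")

```text
time: 19.45
ee_pos: [0.4688, -0.0912, 0.1913]
eef_rot: [0.987, -0.06, 0.149, 0.01]
ft_force: [-0.3, -0.2, -3.6]
width: 0.0637
grip_force: 45.0
```

```bash
python3 feel.py
```

```text
F [ 0.232  0.127 -2.937] sd [0.53 0.4  0.5 ] Mtool [ 0.0382 -0.6998  0.0128] sd [0.024 0.032 0.024]
t 20.25 p [ 0.4688 -0.0912  0.1913] zdir [ 0.294 -0.038 -0.955] ydir [-0.122 -0.993  0.002] F [ 0.49  0.05 -3.  ] M [0.122 0.665 0.033] w 0.0639 g 45.0 q [-0.14 -0.22  0.2   2.13  0.08  0.92 -1.67]
```

Emit:
play_rows(increments="0 -0.05 0 0 0 0 0.5;0 -0.1 0 0 0 0 0.5;0 -0.15 0 0 0 0 0.5;0 -0.2 0 0 0 0 0.5;0 -0.25 0 0 0 0 0.5;0 -0.29 0 0 0 0 0.5;0 -0.305 0 0 0 0 0.5;0 -0.305 0 0 0 0 0.5")

```text
time: 21.05
ee_pos: [0.4691, -0.0912, 0.191]
eef_rot: [0.998, -0.061, -0.002, 0.001]
ft_force: [-0.9, -0.4, -2.0]
width: 0.0639
grip_force: 45.0
```

Emit:
play_rows(increments="0 0 -0.12 0 0 -0.02 0.5;0 0 -0.24 0 0 -0.05 0.5;0 0 -0.36 0 0 -0.08 0.5;0 0 -0.48 0 0 -0.08 0.5;0 0 -0.6 0 0 -0.08 0.5;0 0 -0.72 0 0 -0.08 0.5;0 0 -0.8 0 0 -0.08 0.5;0 0 -0.8 0 0 -0.08 0.5")

```text
time: 21.85
ee_pos: [0.4689, -0.0911, 0.2713]
eef_rot: [0.943, 0.333, -0.002, 0.0]
ft_force: [0.0, 0.5, -3.3]
width: 0.064
grip_force: 45.0
```

```bash
cat > pour.py <<'E'
from plan import *
from h import inc,st,read_state
Rb=Ro.from_euler('z',-9.9,degrees=True);C=np.array([.5196,.2044,0])
def P(lipbox,phi,th): return tcp(C+Rb.apply(lipbox),np.radians(phi),np.radians(th))
E
python3 - <<'E'
from pour import *
st()
for th in (0,20,30,40,50,56):
    p,R=P([-.018,.056,.082],320,th);print(th,p.round(4))
p,R=P([-.018,.056,.082],320,20);p[2]=.27
inc(p,tool(np.radians(320),0))
for phi in (330,335,340,345,350):
  for th in (48,52):
    p,R=P([-.025,-.048,.085],phi,th);q,e,a=ik(p,R,6);print(phi,th,round(e,3),round(a,3),q.round(2))
E
```

```text
t 21.85 p [ 0.4689 -0.0911  0.2713] zdir [-0.003 -0.002 -1.   ] ydir [ 0.628 -0.778 -0.001] F [ 0.02  0.46 -3.29] M [-0.047  0.081 -0.002] w 0.064 g 45.0 q [-0.16 -0.03  0.25  1.77  0.01  1.4  -0.8 ]
0 [0.4357 0.3263 0.112 ]
20 [0.4481 0.3159 0.1441]
30 [0.4573 0.3081 0.1575]
40 [0.4682 0.299  0.1686]
50 [0.4804 0.2888 0.1771]
56 [0.4881 0.2823 0.1809]
inc rot [-0.0037  0.0019 -1.7645] shift [ 0.2394 -0.3298  0.0007]
330 48 0.0 0.0 [ 0.11  0.61 -0.38  1.47 -0.31  1.76  0.82]
330 52 0.0 0.0 [ 0.13  0.67 -0.39  1.42 -0.32  1.81  0.81]
335 48 0.0 0.0 [ 0.09  0.63 -0.39  1.44 -0.26  1.8   0.86]
335 52 0.0 0.0 [ 0.11  0.69 -0.4   1.38 -0.27  1.85  0.85]
340 48 0.0 0.0 [ 0.07  0.65 -0.4   1.41 -0.21  1.83  0.9 ]
340 52 0.0 0.0 [ 0.08  0.71 -0.41  1.35 -0.22  1.89  0.89]
345 48 0.0 0.0 [ 0.05  0.67 -0.41  1.38 -0.16  1.86  0.94]
345 52 0.0 0.0 [ 0.06  0.73 -0.42  1.32 -0.17  1.93  0.93]
350 48 0.0 0.0 [ 0.03  0.69 -0.42  1.36 -0.11  1.9   0.99]
350 52 0.0 0.0 [ 0.03  0.75 -0.43  1.3  -0.12  1.96  0.98]
```

Emit:
play_rows(increments="0 0 -0.1 0.012 -0.016 0 0.5;0 0 -0.22 0.03 -0.042 0 0.5;0 0 -0.34 0.05 -0.07 0 0.5;0 0 -0.46 0.07 -0.1 0 0.5;0 0 -0.58 0.09 -0.125 0 0.5;0 0 -0.7 0.11 -0.15 0 0.5;0 0 -0.8 0.12 -0.165 0 0.5;0 0 -0.85 0.125 -0.172 0 0.5")

```text
time: 22.65
ee_pos: [0.4581, 0.1235, 0.2709]
eef_rot: [0.721, 0.693, -0.002, -0.001]
ft_force: [0.7, -0.4, -3.1]
width: 0.0637
grip_force: 45.0
```

```bash
python3 - <<'E'
from pour import *
p,R=P([-.018,.056,.082],320,20);p[2]=.27
st();inc(p,tool(np.radians(320),0))
E
```

```text
t 22.65 p [0.4581 0.1235 0.2709] zdir [-0.004 -0.001 -1.   ] ydir [ 0.999 -0.039 -0.004] F [ 0.71 -0.37 -3.1 ] M [-0.059  0.011 -0.001] w 0.0637 g 45.0 q [-0.39 -0.02  0.03  1.76  0.    1.4  -0.4 ]
inc rot [-4.200e-03 -4.000e-04 -9.118e-01] shift [ 0.1918 -0.0175  0.0007]
```

Emit:
play_rows(increments="0 0 -0.1 0.02 -0.001 0 0.5;0 0 -0.22 0.05 -0.004 0 0.5;0 0 -0.34 0.08 -0.007 0 0.5;0 0 -0.46 0.11 -0.01 0 0.5;0 0 -0.58 0.14 -0.013 0 0.5;0 0 -0.7 0.165 -0.015 0 0.5;0 0 -0.82 0.185 -0.0175 0 0.5;0 0 -0.91 0.192 -0.0175 0 0.5")

```text
time: 23.45
ee_pos: [0.4483, 0.3163, 0.2704]
eef_rot: [0.342, 0.94, -0.001, -0.002]
ft_force: [-0.7, 0.6, -3.3]
width: 0.0639
grip_force: 45.0
```

Emit:
play_rows(increments="0 0.05 0 0 0 0.01 0.5;0 0.1 0 0 0 0.03 0.5;0 0.15 0 0 0 0.05 0.5;0 0.2 0 0 0 0.07 0.5;0 0.25 0 0 0 0.085 0.5;0 0.3 0 0 0 0.1 0.5;0 0.33 0 0 0 0.1 0.5;0 0.35 0 0 0 0.1 0.5")

```text
time: 24.25
ee_pos: [0.4492, 0.3133, 0.1708]
eef_rot: [0.341, 0.924, 0.058, -0.166]
ft_force: [0.3, -0.6, -2.8]
width: 0.0635
grip_force: 45.0
```

```bash
python3 - <<'E'
from pour import *
st()
for th in (20,27):
    inc(*P([-.018,.056,.082],320,th))
grab=__import__("h").grab;grab("scene","s6")
import cv2
a=cv2.imread("pics/s6.png");cv2.imwrite("pics/s6c.png",cv2.resize(a[60:285,260:460],(533,600),interpolation=cv2.INTER_CUBIC))
E
```

```text
t 24.25 p [0.4492 0.3133 0.1708] zdir [-0.266  0.221 -0.938] ydir [ 0.649  0.761 -0.005] F [ 0.27 -0.6  -2.84] M [-0.366 -0.624 -0.024] w 0.0635 g 45.0 q [-0.39  0.31 -0.12  1.64 -0.3   1.33  0.45]
inc rot [-0.0019 -0.0039 -0.0089] shift [-0.0069  0.0013  0.026 ]
inc rot [-0.0013  0.1182 -0.009 ] shift [-0.0113  0.0013  0.0141]
```

View pics/s6c.png

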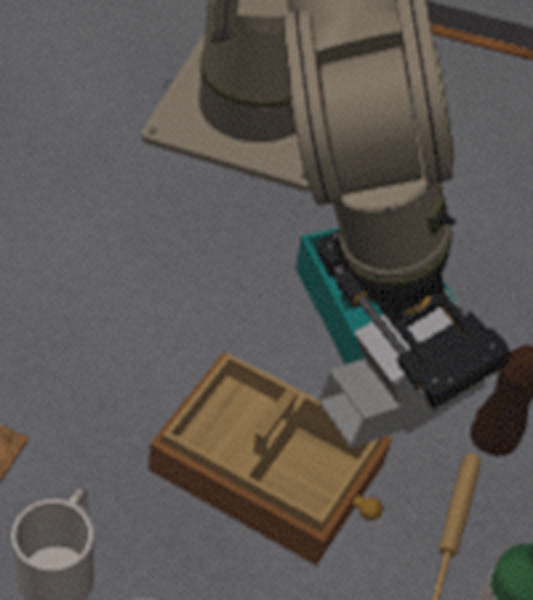

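```bash
python3 - <<'E'
from pour import *
from h import grab,plane,cv2
st()
c=grab("scene");im=cv2.imread("pics/s1.png")
g=cv2.cvtColor(cv2.imread("pics/scene0.png"),cv2.COLOR_BGR2HSV)
m=((g[:,:,0]>80)&(g[:,:,0]<98)&(g[:,:,1]>100)).astype(np.uint8);ys,xs=np.nonzero(m[100:220,340:450])
k=max(cv2.findContours(m,0,1)[0],key=cv2.contourArea);a=cv2.approxPolyDP(k,4,True)[:,0]
print("teal",a.tolist());print(plane(c,a,.06).round(3)[:,:2].tolist())
print("mill",plane(c,[[446,226]],0).round(3),plane(c,[[457,192]],.145).round(3))
# tin body corners at several tilts, lip z .092
for th in (20,30,40,52):
    p,R=P([-.018,.056,.092],320,th)
    K=np.array([[x,y,z] for x in(-.044,.044) for y in(-.032,.032) for z in (.073,)])
    print(th,p.round(3),(p+R.apply(K)).round(3).tolist())
for th in (24,32): inc(*P([-.018,.056,.092],320,th))
E
```

```text
t 24.3 p [0.4496 0.3132 0.1712] zdir [-0.266  0.222 -0.938] ydir [ 0.649  0.761 -0.004] F [ 0.4  -0.08 -3.77] M [-0.398 -0.55  -0.004] w 0.0637 g 45.0 q [-0.39  0.31 -0.12  1.64 -0.3   1.33  0.45]
teal [[410, 140], [373, 149], [371, 160], [394, 203], [430, 195], [436, 184]]
[[0.167, 0.234], [0.249, 0.144], [0.294, 0.153], [0.419, 0.263], [0.351, 0.346], [0.306, 0.351]]
mill [[0.39  0.416 0.   ]] [[0.386 0.406 0.145]]
20 [0.448 0.316 0.154] [[0.44, 0.281, 0.07], [0.481, 0.33, 0.07], [0.377, 0.334, 0.101], [0.418, 0.383, 0.101]]
30 [0.457 0.308 0.167] [[0.438, 0.283, 0.082], [0.479, 0.332, 0.082], [0.38, 0.332, 0.126], [0.421, 0.381, 0.126]]
40 [0.468 0.299 0.179] [[0.437, 0.283, 0.094], [0.479, 0.332, 0.094], [0.386, 0.326, 0.151], [0.427, 0.375, 0.151]]
52 [0.483 0.287 0.188] [[0.439, 0.282, 0.109], [0.48, 0.331, 0.109], [0.398, 0.317, 0.178], [0.439, 0.366, 0.178]]
inc rot [-0.0005  0.0671 -0.0081] shift [-0.0058  0.0008  0.0104]
inc rot [ 1.000e-04  2.067e-01 -8.100e-03] shift [-0.0118  0.0009 -0.0027]
```

Emit:
play_rows(increments="0 0.03 -0.003 -0.002 0.0005 0.004 0.5;0 0.06 -0.006 -0.005 0.001 0.008 0.5;0 0.09 -0.008 -0.007 0.001 0.007 0.5;0 0.12 -0.008 -0.009 0.001 0.004 0.5;0 0.15 -0.008 -0.01 0.001 0.002 0.5;0 0.18 -0.008 -0.011 0.001 0 0.5;0 0.207 -0.008 -0.012 0.001 -0.0027 0.5;0 0.207 -0.008 -0.012 0.001 -0.0027 0.5")

```text
time: 25.15
ee_pos: [0.4597, 0.3057, 0.1688]
eef_rot: [0.329, 0.903, 0.094, -0.26]
ft_force: [0.6, 0.6, -2.8]
width: 0.0639
grip_force: 45.0
```

```bash
python3 - <<'E'
from pour import *
st()
for th in (36,40,44): inc(*P([-.018,.056,.092],320,th))
E
```

```text
t 25.15 p [0.4597 0.3057 0.1688] zdir [-0.408  0.341 -0.847] ydir [ 0.643  0.766 -0.001] F [ 0.58  0.57 -2.82] M [-0.598 -0.825 -0.049] w 0.0639 g 45.0 q [-0.28  0.42 -0.12  1.57 -0.45  1.44  0.6 ]
inc rot [-0.0009  0.0679 -0.0009] shift [-0.0011  0.0004 -0.0074]
inc rot [-0.0009  0.1377 -0.0009] shift [-0.0039  0.0004 -0.0141]
inc rot [-0.0008  0.2075 -0.001 ] shift [-0.0071  0.0003 -0.0205]
```

Slowly on to 44°, then hold so the nuts leave gently.

Emit:
play_rows(increments="0 0.02 0 -0.0005 0 -0.002 0.5;0 0.04 0 -0.001 0 -0.004 0.5;0 0.055 0 -0.001 0 -0.006 0.5;0 0.068 0 -0.0011 0 -0.0074 0.5;0 0.08 0 -0.0015 0 -0.0085 0.5;0 0.095 0 -0.002 0 -0.01 0.5;0 0.11 0 -0.003 0 -0.0115 0.5;0 0.138 0 -0.004 0 -0.0141 0.5")

```text
time: 25.95
ee_pos: [0.4672, 0.2999, 0.1794]
eef_rot: [0.32, 0.883, 0.117, -0.322]
ft_force: [0.0, 0.1, -1.9]
width: 0.0634
grip_force: 45.0
```

Emit:
play_rows(increments="0 0 0 0 0 0 0.5;0 0 0 0 0 0 0.5;0 0 0 0 0 0 0.5;0 0 0 0 0 0 0.5;0 0 0 0 0 0 0.5;0 0.02 0 -0.001 0 -0.002 0.5;0 0.04 0 -0.002 0 -0.004 0.5;0 0.07 0 -0.0032 0 -0.0064 0.5")

```text
time: 26.75
ee_pos: [0.4725, 0.2953, 0.182]
eef_rot: [0.316, 0.871, 0.128, -0.353]
ft_force: [1.2, 0.1, -1.6]
width: 0.0637
grip_force: 45.0
```

```bash
python3 - <<'E'
from pour import *
st()
for th in (48,54): inc(*P([-.018,.056,.092],320,th))
from h import grab,cv2
grab("scene","s7")
a=cv2.imread("pics/s7.png");cv2.imwrite("pics/s7c.png",cv2.resize(a[150:275,305:435],(624,600),interpolation=cv2.INTER_CUBIC))
E
```

```text
t 26.75 p [0.4725 0.2953 0.182 ] zdir [-0.534  0.446 -0.718] ydir [ 0.642  0.767 -0.   ] F [ 1.19  0.06 -1.61] M [-0.584 -0.844 -0.053] w 0.0637 g 45.0 q [-0.19  0.54 -0.12  1.47 -0.56  1.6   0.69]
inc rot [-0.0014  0.0686  0.0009] shift [-0.0024  0.0001 -0.0075]
inc rot [-0.0015  0.1733  0.0008] shift [-0.0068  0.0001 -0.0174]
```

View pics/s7c.png

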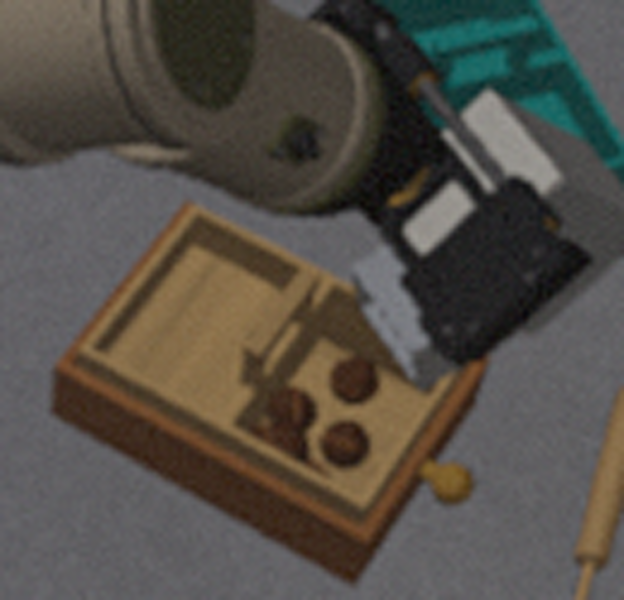

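The picture shows four nuts in the deep well (crop (285–355,375–445)), so this was the full tin. I'll tip it further to empty it.

Emit:
play_rows(increments="0 0.02 0 -0.001 0 -0.002 0.5;0 0.04 0 -0.0015 0 -0.0045 0.5;0 0.068 0 -0.0024 0 -0.0075 0.5;0 0.09 0 -0.003 0 -0.01 0.5;0 0.11 0 -0.004 0 -0.0115 0.5;0 0.13 0 -0.005 0 -0.0135 0.5;0 0.15 0 -0.006 0 -0.0155 0.5;0 0.173 0 -0.0068 0 -0.0174 0.5")

```text
time: 27.6
ee_pos: [0.4854, 0.2845, 0.1897]
eef_rot: [0.304, 0.838, 0.155, -0.427]
ft_force: [-0.4, -0.0, -1.2]
width: 0.0639
grip_force: 45.0
```

Emit:
play_rows(increments="0 0 0 0 0 0 0.5;0 0 0 0 0 0 0.5;0 0 0 0 0 0 0.5;0 0 0 0 0 0 0.5;0 0 0 0 0 0 0.5;0 0 0 0 0 0 0.5;0 0 0 0 0 0 0.5;0 0 0 0 0 0 0.5")

```text
time: 28.4
ee_pos: [0.4853, 0.2845, 0.1895]
eef_rot: [0.304, 0.838, 0.154, -0.426]
ft_force: [0.1, 0.5, -2.3]
width: 0.0636
grip_force: 45.0
```

Emit:
play_rows(increments="0 0 0 0 0 0 0.5;0 0 0 0 0 0 0.5;0 0 0 0 0 0 0.5;0 0 0 0 0 0 0.5;0 0 0 0 0 0 0.5;0 0 0 0 0 0 0.5;0 0 0 0 0 0 0.5;0 0 0 0 0 0 0.5")

```text
time: 29.2
ee_pos: [0.4853, 0.2845, 0.1895]
eef_rot: [0.304, 0.838, 0.154, -0.426]
ft_force: [-0.2, 0.6, -0.6]
width: 0.0638
grip_force: 45.0
```

```bash
python3 - <<'E'
from pour import *
st();p=read_state()["ee_pos"].copy();p[2]+=.02
inc(p,tool(np.radians(320),0))
inc(p+[0,0,.08],tool(np.radians(320),0))
E
```

```text
t 29.2 p [0.4853 0.2845 0.1895] zdir [-0.62   0.518 -0.59 ] ydir [ 0.642  0.767 -0.001] F [-0.21  0.63 -0.63] M [-0.792 -0.969 -0.039] w 0.0638 g 45.0 q [-0.12  0.65 -0.13  1.38 -0.64  1.73  0.73]
inc rot [-0.0014 -0.9403  0.0012] shift [ 0.0162 -0.     -0.0118]
inc rot [-0.0014 -0.9403  0.0012] shift [ 0.0808 -0.0001 -0.059 ]
```

Emit:
play_rows(increments="0 -0.05 0 0.03 0 -0.022 0.5;0 -0.18 0 0.055 0 -0.04 0.5;0 -0.31 0 0.08 0 -0.059 0.5;0 -0.45 0 0.08 0 -0.059 0.5;0 -0.58 0 0.08 0 -0.059 0.5;0 -0.71 0 0.08 0 -0.059 0.5;0 -0.83 0 0.08 0 -0.059 0.5;0 -0.94 0 0.08 0 -0.059 0.5")

```text
time: 30.0
ee_pos: [0.4854, 0.2848, 0.2901]
eef_rot: [0.341, 0.94, -0.0, 0.002]
ft_force: [-0.5, 0.0, -1.5]
width: 0.0637
grip_force: 45.0
```

```bash
python3 feel.py; python3 - <<'E'
from h import *
inc([.63,-.03,.29],Rt(np.radians(-25)));inc([.657,-.115,.29],Rt(-np.pi/2))
grab("scene","s8")
a=cv2.imread("pics/s8.png");cv2.imwrite("pics/s8c.png",cv2.resize(a[150:275,305:435],(624,600),interpolation=cv2.INTER_CUBIC))
E
```

```text
F [-0.009  0.271 -1.479] sd [0.68 1.26 0.51] Mtool [-0.0729  0.03   -0.0133] sd [0.086 0.08  0.025]
t 30.8 p [0.4857 0.2842 0.2889] zdir [-0.001 -0.    -1.   ] ydir [ 0.642  0.767 -0.001] F [ 0.25  0.35 -1.71] M [ 0.061 -0.038  0.053] w 0.0639 g 45.0 q [-0.5   0.17 -0.13  1.52  0.02  1.45  0.25]
inc rot [-9.0000e-04  1.0000e-04  1.3104e+00] shift [-0.3123 -0.1484 -0.0011]
inc rot [-9.0000e-04  7.0000e-04  2.4449e+00] shift [-0.3875 -0.1963 -0.0011]
```

View pics/s8c.png

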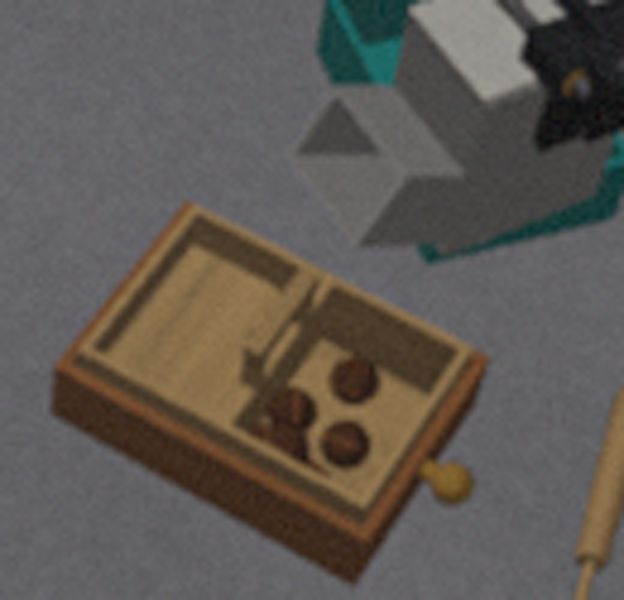

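Emit:
play_rows(increments="0 0 0.12 -0.02 -0.01 0 0.5;0 0 0.26 -0.06 -0.03 0 0.5;0 0 0.4 -0.105 -0.05 0 0.5;0 0 0.54 -0.15 -0.07 0 0.5;0 0 0.68 -0.19 -0.09 0 0.5;0 0 0.82 -0.235 -0.11 0 0.5;0 0 0.96 -0.275 -0.13 0 0.5;0 0 1.1 -0.31 -0.148 0 0.5")

```text
time: 31.65
ee_pos: [0.6291, -0.0307, 0.289]
eef_rot: [0.784, 0.62, -0.0, 0.0]
ft_force: [0.6, 0.9, -1.0]
width: 0.0637
grip_force: 45.0
```

```bash
python3 - <<'E'
from h import *
st();inc([.657,-.115,.20],Rt(-np.pi/2))
E
```

```text
t 31.65 p [ 0.6291 -0.0307  0.289 ] zdir [-0.    -0.001 -1.   ] ydir [ 0.973 -0.23  -0.   ] F [ 0.57  0.92 -1.05] M [ 0.032 -0.055  0.021] w 0.0637 g 45.0 q [-0.18  0.32  0.2   1.35 -0.06  1.48 -0.21]
inc rot [4.0000e-04 8.0000e-04 1.3383e+00] shift [-0.0756  0.0466  0.0891]
```

Emit:
play_rows(increments="0 0 0.12 -0.015 0.009 0 0.5;0 0 0.26 -0.035 0.02 0 0.5;0 0 0.4 -0.055 0.034 0 0.5;0 0 0.54 -0.0756 0.0466 0 0.5;0 0 0.68 -0.0756 0.0466 0 0.5;0 0 0.82 -0.0756 0.0466 0.02 0.5;0 0 0.96 -0.0756 0.0466 0.04 0.5;0 0 1.1 -0.0756 0.0466 0.06 0.5")

```text
time: 32.45
ee_pos: [0.657, -0.1121, 0.2282]
eef_rot: [0.993, 0.119, -0.0, 0.0]
ft_force: [-0.3, 0.1, -0.7]
width: 0.0635
grip_force: 45.0
```

```bash
python3 - <<'E'
from h import *
st();inc([.657,-.115,.10],Rt(-np.pi/2))
E
```

```text
t 32.45 p [ 0.657  -0.1121  0.2282] zdir [-0. -0. -1.] ydir [ 0.237 -0.971  0.   ] F [-0.31  0.07 -0.72] M [ 0.048  0.083 -0.021] w 0.0635 g 45.0 q [-0.18  0.44  0.4   1.35 -0.17  1.39 -1.12]
inc rot [1.000e-04 5.000e-04 2.395e-01] shift [-0.0007  0.0028  0.1282]
```

Emit:
play_rows(increments="0 0 0.1 0 0.001 0.03 0.5;0 0 0.2 -0.0007 0.0028 0.06 0.5;0 0 0.24 -0.0007 0.0028 0.09 0.5;0 0 0.24 -0.0007 0.0028 0.11 0.5;0 0 0.24 -0.0007 0.0028 0.125 0.5;0 0 0.24 -0.0007 0.0028 0.135 0.5;0 0 0.24 -0.0007 0.0028 0.142 0.5;0 0 0.24 -0.0007 0.0028 0.145 0.5")

```text
time: 33.25
ee_pos: [0.6571, -0.1152, 0.0839]
eef_rot: [1.0, 0.003, -0.0, 0.0]
ft_force: [-0.3, 0.2, -1.6]
width: 0.0635
grip_force: 45.0
```

```bash
python3 - <<'E'
from h import *
st()
E
```

```text
t 33.25 p [ 0.6571 -0.1152  0.0839] zdir [-0. -0. -1.] ydir [ 0.005 -1.     0.   ] F [-0.34  0.22 -1.62] M [ 0.056  0.129 -0.   ] w 0.0635 g 45.0 q [-0.19  0.55  0.41  1.51 -0.23  1.13 -1.3 ]
```

Emit:
play_rows(increments="0 0 0 0 0 0.001 0.5;0 0 0 0 0 0.003 0.5;0 0 0 0 0 0.004 0.5;0 0 0 0 0 0.005 0.5;0 0 0 0 0 0.006 0.5;0 0 0 0 0 0.0065 0.5;0 0 0 0 0 0.0065 0.5")

```text
time: 33.95
ee_pos: [0.6571, -0.1153, 0.0782]
eef_rot: [1.0, 0.002, 0.0, 0.0]
ft_force: [-1.7, 0.6, 4.8]
width: 0.064
grip_force: 45.0
```

```bash
python3 - <<'E'
from h import *
st()
E
```

```text
t 33.95 p [ 0.6571 -0.1153  0.0782] zdir [ 0. -0. -1.] ydir [ 0.005 -1.     0.   ] F [-1.68  0.64  4.76] M [0.285 0.659 0.059] w 0.064 g 45.0 q [-0.19  0.55  0.4   1.52 -0.23  1.12 -1.3 ]
```

Emit:
play_rows(increments="0 0 0 0 0 0 0.8;0 0 0 0 0 0 1;0 0 0 0 0 0 1;0 0 0 0 0 0 1;0 0 0 0 0 0 1;0 0 0 0 0 -0.02 1;0 0 0 0 0 -0.05 1;0 0 0 0 0 -0.08 1")

```text
time: 34.75
ee_pos: [0.6566, -0.1152, 0.158]
eef_rot: [1.0, 0.002, -0.001, 0.0]
ft_force: [1.1, 0.7, -0.1]
width: 0.0871
grip_force: 0.0
```

Emit:
play_rows(increments="0 0 0 0 0 -0.04 1;0 0 0 0 0 -0.09 1;0 0 0 -0.02 0.02 -0.14 1;0 0 0 -0.05 0.05 -0.16 1;0 0 0.06 -0.08 0.08 -0.16 1;0 0 0.12 -0.11 0.11 -0.16 1;0 0 0.16 -0.14 0.14 -0.16 1;0 0 0.16 -0.169 0.157 -0.16 1")

```text
time: 35.55
ee_pos: [0.4867, -0.2756, 0.3177]
eef_rot: [0.997, -0.08, -0.0, 0.001]
ft_force: [1.1, -0.4, -0.2]
width: 0.0872
grip_force: 0.0
```

```bash
python3 - <<'E'
from h import *
st();c=grab("wrist","w9");g=cv2.cvtColor(c["color"],cv2.COLOR_RGB2HSV)
m=((g[:,:,2]>205)&(g[:,:,1]<25)).astype(np.uint8)
for k in cv2.findContours(m,0,1)[0]:
    if cv2.contourArea(k)>400: print(cv2.boundingRect(k),cv2.approxPolyDP(k,6,True)[:,0].tolist())
E
```

```text
t 35.55 p [ 0.4867 -0.2756  0.3177] zdir [-0.    -0.001 -1.   ] ydir [-0.159 -0.987  0.001] F [ 1.08 -0.42 -0.24] M [ 0.047  0.123 -0.005] w 0.0872 g 0.0 q [-0.07  0.16  0.57  1.51 -0.08  1.5  -1.22]
(240, 141, 68, 92) [[243, 141], [240, 228], [299, 232], [307, 145]]
(60, 0, 95, 80) [[60, 0], [89, 79], [154, 62], [135, 0]]
```

```bash
python3 - <<'E'
from lid import *
lid([[243,141],[307,145],[299,232],[240,228]],0,0,1)
c=grab("wrist");print(plane(c,[[89,79],[154,62]],.124).round(3))
E
```

```text
tool centre [ -0.9  -1.4 200.6] world [ 0.4843 -0.2759  0.118 ] sides [np.float64(87.2), np.float64(61.2), np.float64(87.8), np.float64(60.2)] yaw err about tool z [np.float64(-0.062), np.float64(-0.072)] [np.float64(-0.064), np.float64(-0.074)] z to grasp 0.24564125490178618
[[ 0.613 -0.128  0.124]
 [ 0.617 -0.189  0.124]]
```

Emit:
play_rows(increments="0 0 0.068 -0.001 -0.0014 0.04 1;0 0 0.068 -0.001 -0.0014 0.08 1;0 0 0.068 -0.001 -0.0014 0.12 1;0 0 0.068 -0.001 -0.0014 0.15 1;0 0 0.068 -0.001 -0.0014 0.18 1;0 0 0.068 -0.001 -0.0014 0.205 1;0 0 0.068 -0.001 -0.0014 0.23 1;0 0 0.068 -0.001 -0.0014 0.2455 1")

```text
time: 36.5
ee_pos: [0.488, -0.27, 0.0698]
eef_rot: [0.994, -0.11, -0.001, -0.0]
ft_force: [-0.7, -0.0, -0.3]
width: 0.0867
grip_force: 0.0
```

Emit:
play_rows(increments="0 0 0 0 0 0 1;0 0 0 0 0 0 0.7;0 0 0 0 0 0 0.5;0 0 0 0 0 0 0.5;0 0 0 0 0 0 0.5;0 0 0 0 0 0 0.5;0 0 0 0 0 0 0.5;0 0 0 0 0 0 0.5")

```text
time: 37.3
ee_pos: [0.4884, -0.2718, 0.0728]
eef_rot: [0.994, -0.111, 0.0, 0.0]
ft_force: [-1.1, -0.7, 5.5]
width: 0.0637
grip_force: 44.9
```

```bash
python3 - <<'E'
from h import *
st()
E
```

```text
t 37.3 p [ 0.4884 -0.2718  0.0728] zdir [ 0.001 -0.001 -1.   ] ydir [-0.221 -0.975  0.   ] F [-1.06 -0.73  5.54] M [ 0.269  0.121 -0.   ] w 0.0637 g 44.9 q [-0.02  0.35  0.53  1.83 -0.21  1.01 -1.2 ]
```

Emit:
play_rows(increments="0 0 0 0 0 -0.01 0.5;0 0 0 0 0 -0.025 0.5;0 0 0 0 0 -0.04 0.5;0 0 0 0 0 -0.06 0.5;0 0 0 0 0 -0.08 0.5;0 0 0 0 0 -0.1 0.5;0 0 0 0 0 -0.12 0.5;0 0 0 0 0 -0.12 0.5")

```text
time: 38.1
ee_pos: [0.4893, -0.2723, 0.1958]
eef_rot: [0.994, -0.111, 0.002, 0.001]
ft_force: [0.9, -0.1, -1.3]
width: 0.0636
grip_force: 44.9
```

Emit:
play_rows(increments="0 0.04 0 0 0 0 0.5;0 0.08 0 0 0 0 0.5;0 0.12 0 0 0 0 0.5;0 0.16 0 0 0 0 0.5;0 0.2 0 0 0 0 0.5;0 0.24 0 0 0 0 0.5;0 0.28 0 0 0 0 0.5;0 0.305 0 0 0 0 0.5")

```text
time: 38.9
ee_pos: [0.4872, -0.2713, 0.1916]
eef_rot: [0.982, -0.11, 0.151, 0.017]
ft_force: [-0.5, 0.5, -1.7]
width: 0.0636
grip_force: 44.9
```

Emit:
play_rows(increments="0 0 0 0 0 0 0.5;0 0 0 0 0 0 0.5;0 0 0 0 0 0 0.5;0 0 0 0 0 0 0.5;0 0 0 0 0 0 0.5;0 0 0 0 0 0 0.5;0 0 0 0 0 0 0.5;0 0 0 0 0 0 0.5")

```text
time: 39.7
ee_pos: [0.488, -0.2715, 0.1921]
eef_rot: [0.982, -0.11, 0.151, 0.017]
ft_force: [-0.1, -0.0, -1.1]
width: 0.064
grip_force: 44.9
```

Emit:
play_rows(increments="0 0 0 0 0 0 0.5;0 0 0 0 0 0 0.5;0 0 0 0 0 0 0.5;0 0 0 0 0 0 0.5;0 0 0 0 0 0 0.5;0 0 0 0 0 0 0.5;0 0 0 0 0 0 0.5;0 0 0 0 0 0 0.5")

```text
time: 40.5
ee_pos: [0.488, -0.2715, 0.1921]
eef_rot: [0.982, -0.11, 0.151, 0.017]
ft_force: [0.2, -0.3, -2.0]
width: 0.0633
grip_force: 44.9
```

```bash
python3 feel.py
```

```text
F [ 0.038  0.063 -2.004] sd [0.4  0.49 0.4 ] Mtool [ 0.0272 -0.619  -0.0123] sd [0.027 0.031 0.031]
t 41.3 p [ 0.488  -0.2715  0.1921] zdir [ 0.292 -0.067 -0.954] ydir [-0.221 -0.975  0.   ] F [-0.09  0.19 -1.67] M [0.127 0.607 0.016] w 0.064 g 44.9 q [-0.08 -0.03  0.55  1.97 -0.07  0.9  -1.29]
```

Emit:
play_rows(increments="0 -0.05 0 0 0 0 0.5;0 -0.1 0 0 0 0 0.5;0 -0.15 0 0 0 0 0.5;0 -0.2 0 0 0 0 0.5;0 -0.25 0 0 0 0 0.5;0 -0.29 0 0 0 0 0.5;0 -0.305 0 0 0 0 0.5;0 -0.305 0 0 0 0 0.5")

```text
time: 42.1
ee_pos: [0.4883, -0.2715, 0.1918]
eef_rot: [0.994, -0.111, -0.0, 0.0]
ft_force: [0.2, 0.8, -1.8]
width: 0.0636
grip_force: 44.9
```

Emit:
play_rows(increments="0 0 -0.12 0 0 -0.02 0.5;0 0 -0.24 0 0 -0.05 0.5;0 0 -0.36 0 0 -0.08 0.5;0 0 -0.48 0 0 -0.08 0.5;0 0 -0.6 0 0 -0.08 0.5;0 0 -0.72 0 0 -0.08 0.5;0 0 -0.84 0 0 -0.08 0.5;0 0 -0.96 0 0 -0.08 0.5")

```text
time: 42.9
ee_pos: [0.4877, -0.2716, 0.2722]
eef_rot: [0.932, 0.362, 0.0, 0.0]
ft_force: [0.7, -0.5, -2.0]
width: 0.0636
grip_force: 44.9
```

```bash
python3 - <<'E'
from pour import *
st()
L=[-.025,-.048,.088]
p,R=P(L,345,20);p[2]=.27;inc(p,tool(np.radians(345),0))
for th in (0,20,30,40,52):
    p,R=P(L,345,th);K=np.array([[x,y,.073] for x in(-.044,.044) for y in(-.032,.032)])
    print(th,p.round(3),[Rb.inv().apply(v-C).round(3).tolist() for v in p+R.apply(K)])
E
```

```text
t 42.9 p [ 0.4877 -0.2716  0.2722] zdir [ 0.001 -0.    -1.   ] ydir [ 0.675 -0.737  0.001] F [ 0.74 -0.55 -1.98] M [0.039 0.058 0.004] w 0.0636 g 44.9 q [-0.    0.16  0.49  1.59 -0.08  1.41 -0.34]
inc rot [ 7.0000e-04  7.0000e-04 -2.1383e+00] shift [ 0.2473 -0.3898  0.002 ]
0 [0.391 0.187 0.118] [[-0.083, -0.075, 0.045], [-0.077, -0.011, 0.045], [-0.17, -0.067, 0.045], [-0.165, -0.003, 0.045]]
20 [0.407 0.183 0.15 ] [[-0.094, -0.074, 0.066], [-0.088, -0.01, 0.066], [-0.176, -0.067, 0.097], [-0.171, -0.003, 0.097]]
30 [0.418 0.18  0.163] [[-0.097, -0.074, 0.078], [-0.091, -0.01, 0.078], [-0.173, -0.067, 0.122], [-0.167, -0.003, 0.122]]
40 [0.432 0.176 0.175] [[-0.097, -0.074, 0.09], [-0.092, -0.01, 0.09], [-0.164, -0.068, 0.147], [-0.159, -0.004, 0.147]]
52 [0.451 0.171 0.184] [[-0.095, -0.074, 0.105], [-0.09, -0.01, 0.105], [-0.149, -0.069, 0.174], [-0.144, -0.005, 0.174]]
```

Emit:
play_rows(increments="0 0 -0.12 0.014 -0.022 0 0.5;0 0 -0.26 0.034 -0.054 0 0.5;0 0 -0.4 0.055 -0.088 0 0.5;0 0 -0.54 0.076 -0.12 0 0.5;0 0 -0.68 0.098 -0.154 0 0.5;0 0 -0.82 0.118 -0.188 0 0.5;0 0 -0.96 0.14 -0.22 0 0.5;0 0 -1.08 0.155 -0.244 0 0.5")

```text
time: 43.7
ee_pos: [0.438, 0.0156, 0.2722]
eef_rot: [0.612, 0.791, 0.001, 0.0]
ft_force: [0.2, 0.6, -2.4]
width: 0.0636
grip_force: 44.9
```

```bash
python3 - <<'E'
from pour import *
st()
L=[-.025,-.048,.088]
p,R=P(L,345,20);p[2]=.27;inc(p,tool(np.radians(345),0))
E
```

```text
t 43.7 p [0.438  0.0156 0.2722] zdir [ 0.001  0.    -1.   ] ydir [0.968 0.251 0.001] F [ 0.17  0.61 -2.39] M [ 0.066 -0.034  0.004] w 0.0636 g 44.9 q [-0.32 -0.12  0.16  1.85  0.02  1.41  0.1 ]
inc rot [ 1.3000e-03  6.0000e-04 -1.0555e+00] shift [0.1697 0.0117 0.0023]
```

Emit:
play_rows(increments="0 0 -0.12 0.015 0.001 0 0.5;0 0 -0.26 0.04 0.003 0 0.5;0 0 -0.4 0.065 0.005 0 0.5;0 0 -0.54 0.09 0.006 0 0.5;0 0 -0.68 0.115 0.008 0 0.5;0 0 -0.82 0.14 0.01 0 0.5;0 0 -0.95 0.16 0.011 0 0.5;0 0 -1.055 0.17 0.012 0.002 0.5")

```text
time: 44.5
ee_pos: [0.4084, 0.1828, 0.2703]
eef_rot: [0.131, 0.991, 0.0, 0.0]
ft_force: [0.7, -0.7, -2.4]
width: 0.0639
grip_force: 44.9
```

Emit:
play_rows(increments="0 0.05 0 0 0 0 0.5;0 0.1 0 0 0 0 0.5;0 0.15 0 0 0 0 0.5;0 0.2 0 0 0 0 0.5;0 0.25 0 0 0 0 0.5;0 0.3 0 0 0 0.03 0.5;0 0.35 0 0 0 0.06 0.5;0 0.4 0 0 0 0.08 0.5")

```text
time: 45.3
ee_pos: [0.4085, 0.1806, 0.1884]
eef_rot: [0.132, 0.971, 0.027, -0.198]
ft_force: [0.2, 0.7, -0.6]
width: 0.0637
grip_force: 44.9
```

```bash
python3 - <<'E'
from pour import *
st()
L=[-.025,-.048,.088]
for th in (24,31): inc(*P(L,345,th))
E
```

```text
t 45.3 p [0.4085 0.1806 0.1884] zdir [-0.377  0.104 -0.92 ] ydir [ 0.267  0.964 -0.   ] F [ 0.24  0.75 -0.57] M [-0.105 -0.669  0.051] w 0.0637 g 44.9 q [-0.44  0.23  0.11  1.72 -0.25  1.53  1.03]
inc rot [ 0.003   0.0172 -0.008 ] shift [-0.0149  0.0017  0.0293]
inc rot [ 0.0035  0.1394 -0.0078] shift [-0.0195  0.0018  0.0175]
```

Emit:
play_rows(increments="0 0.01 -0.004 -0.005 0.001 0.008 0.5;0 0.017 -0.008 -0.01 0.002 0.018 0.5;0 0.03 -0.008 -0.015 0.002 0.027 0.5;0 0.055 -0.008 -0.016 0.002 0.026 0.5;0 0.08 -0.008 -0.017 0.002 0.024 0.5;0 0.105 -0.008 -0.0185 0.002 0.021 0.5;0 0.125 -0.008 -0.019 0.002 0.019 0.5;0 0.139 -0.008 -0.0195 0.002 0.0175 0.5")

```text
time: 46.1
ee_pos: [0.4208, 0.18, 0.1666]
eef_rot: [0.126, 0.955, 0.037, -0.264]
ft_force: [-0.6, -0.0, -2.1]
width: 0.0638
grip_force: 44.9
```

```bash
python3 - <<'E'
from pour import *
st()
L=[-.025,-.048,.088]
for th in (36,40,45): inc(*P(L,345,th))
E
```

```text
t 46.1 p [0.4208 0.18   0.1666] zdir [-0.496  0.136 -0.857] ydir [0.26  0.966 0.003] F [-0.6  -0.03 -2.14] M [-0.088 -0.899  0.008] w 0.0638 g 44.9 q [-0.39  0.37  0.12  1.64 -0.31  1.61  1.1 ]
inc rot [0.0033 0.0879 0.001 ] shift [-0.0032 -0.0008 -0.0064]
inc rot [0.0033 0.1577 0.0011] shift [-0.0061 -0.0008 -0.013 ]
inc rot [0.0033 0.2449 0.0012] shift [-0.0104 -0.0008 -0.021 ]
```

Slow tip through the release angle, pausing at 36–40°.

Emit:
play_rows(increments="0 0.02 0 -0.0008 0 -0.0015 0.5;0 0.04 0 -0.0015 -0.0005 -0.003 0.5;0 0.06 0 -0.0022 -0.0008 -0.0045 0.5;0 0.075 0 -0.0028 -0.0008 -0.0055 0.5;0 0.088 0 -0.0032 -0.0008 -0.0064 0.5;0 0.095 0 -0.0034 -0.0008 -0.007 0.5;0 0.1 0 -0.0036 -0.0008 -0.0076 0.5;0 0.105 0 -0.004 -0.0008 -0.008 0.5")

```text
time: 46.9
ee_pos: [0.4273, 0.1774, 0.1712]
eef_rot: [0.124, 0.94, 0.043, -0.314]
ft_force: [-0.6, -0.0, -0.8]
width: 0.0635
grip_force: 44.9
```

Emit:
play_rows(increments="0 0.01 0 -0.0004 0 -0.001 0.5;0 0.02 0 -0.0009 0 -0.002 0.5;0 0.03 0 -0.0013 0 -0.003 0.5;0 0.04 0 -0.0017 0 -0.004 0.5;0 0.05 0 -0.0022 0 -0.005 0.5;0 0.05 0 -0.0022 0 -0.005 0.5;0 0.05 0 -0.0022 0 -0.005 0.5;0 0.05 0 -0.0022 0 -0.005 0.5")

```text
time: 47.7
ee_pos: [0.4319, 0.1762, 0.1738]
eef_rot: [0.122, 0.932, 0.046, -0.337]
ft_force: [0.0, 0.7, -2.0]
width: 0.0637
grip_force: 44.9
```

```bash
python3 - <<'E'
from pour import *
st()
L=[-.025,-.048,.088]
for th in (46,53): inc(*P(L,345,th))
E
```

```text
t 47.7 p [0.4319 0.1762 0.1738] zdir [-0.617  0.168 -0.768] ydir [0.259 0.966 0.003] F [ 0.03  0.72 -2.03] M [-0.133 -1.019 -0.03 ] w 0.0637 g 44.9 q [-0.34  0.5   0.12  1.52 -0.36  1.76  1.15]
inc rot [0.0028 0.1084 0.0018] shift [-0.0034 -0.     -0.0109]
inc rot [0.0026 0.2306 0.002 ] shift [-0.009  -0.     -0.0222]
```

Emit:
play_rows(increments="0 0.02 0 -0.0007 0 -0.002 0.5;0 0.04 0 -0.0013 0 -0.004 0.5;0 0.06 0 -0.002 0 -0.006 0.5;0 0.08 0 -0.0026 0 -0.008 0.5;0 0.1 0 -0.0032 0 -0.01 0.5;0 0.11 0 -0.0034 0 -0.011 0.5;0 0.11 0 -0.0034 0 -0.011 0.5;0 0.11 0 -0.0034 0 -0.011 0.5")

```text
time: 48.5
ee_pos: [0.4412, 0.1736, 0.18]
eef_rot: [0.12, 0.912, 0.053, -0.388]
ft_force: [-0.5, 0.6, -2.0]
width: 0.0636
grip_force: 44.9
```

Emit:
play_rows(increments="0 0.03 0 -0.0015 0 -0.003 0.5;0 0.06 0 -0.003 0 -0.006 0.5;0 0.09 0 -0.0042 0 -0.0085 0.5;0 0.12 0 -0.0055 0 -0.011 0.5;0 0.12 0 -0.0055 0 -0.011 0.5;0 0.12 0 -0.0055 0 -0.011 0.5;0 0.12 0 -0.0055 0 -0.011 0.5;0 0.12 0 -0.0055 0 -0.011 0.5")

```text
time: 49.3
ee_pos: [0.4525, 0.1707, 0.184]
eef_rot: [0.116, 0.888, 0.06, -0.442]
ft_force: [0.4, 0.2, -1.9]
width: 0.0636
grip_force: 44.9
```

Emit:
play_rows(increments="0 0 0 0 0 0 0.5;0 0 0 0 0 0 0.5;0 0 0 0 0 0 0.5;0 0 0 0 0 0 0.5;0 0 0 0 0 0 0.5;0 0 0 0 0 0 0.5;0 0 0 0 0 0 0.5;0 0 0 0 0 0 0.5")

```text
time: 50.1
ee_pos: [0.4525, 0.1705, 0.1837]
eef_rot: [0.116, 0.887, 0.06, -0.442]
ft_force: [-0.1, -0.3, -1.4]
width: 0.0637
grip_force: 44.9
```

```bash
python3 - <<'E'
from pour import *
st();p=read_state()["ee_pos"].copy();p[2]+=.1
inc(p,tool(np.radians(345),0))
from h import grab,cv2
grab("scene","s10")
g=cv2.cvtColor(cv2.imread("pics/s10.png"),cv2.COLOR_BGR2HSV);b=cv2.imread("pics/s10.png").astype(int)
for n in ("s8","s10"):
    b=cv2.imread(f"pics/{n}.png");r=b[185:275,305:415].astype(int)
    m=((r.sum(2)<170)&(r[:,:,2]-r[:,:,0]>18)).astype(np.uint8)
    print(n,[(cv2.boundingRect(k),cv2.contourArea(k)) for k in cv2.findContours(m,0,1)[0] if cv2.contourArea(k)>20])
E
```

```text
t 50.1 p [0.4525 0.1705 0.1837] zdir [-0.771  0.209 -0.602] ydir [0.259 0.966 0.003] F [-0.07 -0.3  -1.42] M [-0.265 -1.297  0.008] w 0.0637 g 44.9 q [-0.27  0.69  0.11  1.33 -0.44  1.99  1.17]
inc rot [ 3.200e-03 -9.246e-01  9.000e-04] shift [ 0.0798  0.0003 -0.0602]
s8 [((67, 53, 10, 9), 51.5), ((11, 42, 77, 44), 562.0), ((50, 35, 16, 27), 144.0), ((69, 33, 25, 16), 117.5)]
s10 [((67, 53, 10, 9), 54.0), ((11, 42, 77, 44), 573.0), ((21, 34, 10, 9), 35.5), ((50, 26, 44, 35), 383.0)]
```

Emit:
play_rows(increments="0 -0.05 0 0.03 0 -0.022 0.5;0 -0.18 0 0.055 0 -0.04 0.5;0 -0.31 0 0.08 0 -0.06 0.5;0 -0.45 0 0.08 0 -0.06 0.5;0 -0.58 0 0.08 0 -0.06 0.5;0 -0.71 0 0.08 0 -0.06 0.5;0 -0.83 0 0.08 0 -0.06 0.5;0 -0.925 0 0.08 0 -0.06 0.5")

```text
time: 50.95
ee_pos: [0.4518, 0.1707, 0.2847]
eef_rot: [0.13, 0.991, 0.002, 0.003]
ft_force: [-0.9, -0.8, -2.0]
width: 0.0638
grip_force: 44.9
```

```bash
python3 feel.py;python3 - <<'E'
from h import *
inc([.657,-.265,.28],Rt(-np.pi/2))
inc([.63,-.03,.285],Rt(np.radians(-25)))
grab("scene","s11")
a=cv2.imread("pics/s11.png");cv2.imwrite("pics/s11c.png",cv2.resize(a[150:300,250:450],(800,600),interpolation=cv2.INTER_CUBIC))
E
```

```text
F [ 0.1    0.314 -1.49 ] sd [0.59 0.8  0.51] Mtool [-0.11   -0.0056  0.0085] sd [0.068 0.041 0.042]
t 51.75 p [0.4522 0.1703 0.2836] zdir [ 0.001  0.003 -1.   ] ydir [0.26  0.966 0.003] F [ 0.12 -0.17 -1.24] M [0.161 0.011 0.02 ] w 0.0639 g 44.9 q [-0.52 -0.01  0.06  1.73 -0.    1.42  0.85]
inc rot [ 8.0000e-04 -4.3000e-03  2.8791e+00] shift [-0.3107 -0.3672  0.0026]
inc rot [ 0.0024 -0.0025  1.7446] shift [-0.2237 -0.1473 -0.0018]
```

View pics/s11c.png

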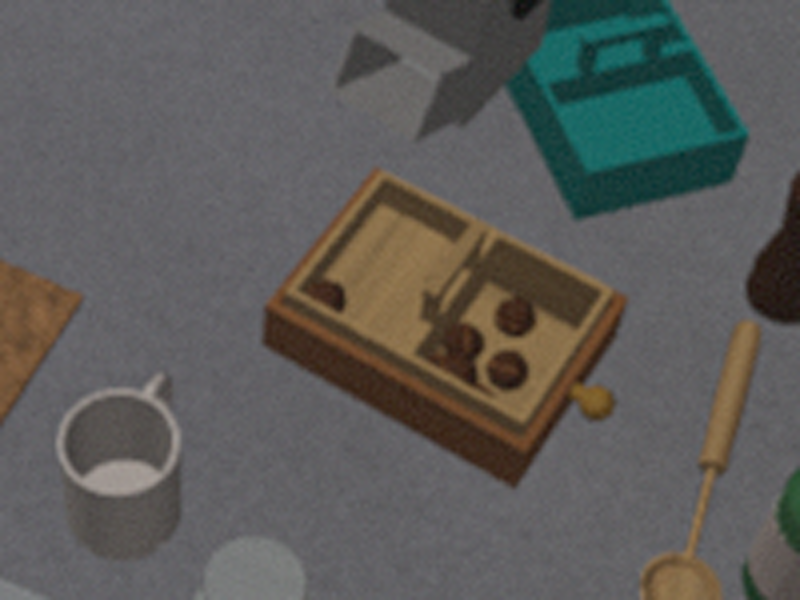

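Emit:
play_rows(increments="0 0 0.12 -0.015 -0.01 0 0.5;0 0 0.26 -0.045 -0.03 0 0.5;0 0 0.4 -0.075 -0.05 0 0.5;0 0 0.54 -0.105 -0.07 0 0.5;0 0 0.68 -0.135 -0.09 0 0.5;0 0 0.82 -0.165 -0.11 0 0.5;0 0 0.96 -0.195 -0.13 0 0.5;0 0 1.1 -0.2237 -0.147 0 0.5")

```text
time: 52.6
ee_pos: [0.6309, -0.0313, 0.2834]
eef_rot: [0.632, 0.775, 0.001, -0.0]
ft_force: [-0.4, 0.3, -2.1]
width: 0.0636
grip_force: 44.9
```

```bash
python3 - <<'E'
from h import *
st();inc([.657,-.27,.29],Rt(-np.pi/2))
E
```

```text
t 52.6 p [ 0.6309 -0.0313  0.2834] zdir [ 0.001  0.003 -1.   ] ydir [0.98  0.201 0.002] F [-0.37  0.27 -2.07] M [ 0.    -0.023 -0.011] w 0.0636 g 44.9 q [-0.28  0.33  0.34  1.36 -0.11  1.47  0.26]
inc rot [-6.000e-04 -3.300e-03  1.773e+00] shift [-0.2391 -0.0224 -0.0072]
```

Emit:
play_rows(increments="0 0 0.12 -0.015 -0.002 -0.005 0.5;0 0 0.26 -0.05 -0.005 -0.007 0.5;0 0 0.4 -0.085 -0.008 -0.007 0.5;0 0 0.54 -0.12 -0.011 -0.007 0.5;0 0 0.68 -0.155 -0.015 -0.007 0.5;0 0 0.82 -0.19 -0.018 -0.007 0.5;0 0 0.96 -0.22 -0.021 -0.007 0.5;0 0 1.1 -0.239 -0.0224 -0.007 0.5")

```text
time: 53.4
ee_pos: [0.657, -0.271, 0.2893]
eef_rot: [0.944, 0.329, 0.001, -0.001]
ft_force: [-0.1, -0.5, -2.2]
width: 0.0637
grip_force: 44.9
```

Emit:
play_rows(increments="0 0 0.14 0 0 0 0.5;0 0 0.28 0 0 0 0.5;0 0 0.42 0 0 0 0.5;0 0 0.56 0 0 0 0.5;0 0 0.67 0 0 0 0.5;0 0 0.67 0 0 0 0.5;0 0 0.67 0 0 0 0.5")

```text
time: 54.1
ee_pos: [0.6577, -0.268, 0.2895]
eef_rot: [1.0, 0.006, 0.001, -0.001]
ft_force: [-0.8, 0.1, -2.1]
width: 0.0641
grip_force: 44.9
```

```bash
python3 - <<'E'
from h import *
st();inc([.657,-.27,.079],Rt(-np.pi/2))
c=grab("scene","s12");d=grab("side","d12")
for n,c in(("scene",c),("side",d)):
    g=cv2.cvtColor(c["color"],cv2.COLOR_RGB2HSV);v=int(np.percentile(g[:,:,2],99))
    m=((g[:,:,2]>(150 if n=="scene" else 170))&(g[:,:,1]<25)).astype(np.uint8)
    for k in cv2.findContours(m,0,1)[0]:
        if cv2.contourArea(k)>150:
            P=plane(c,k[:,0,:],.124)[:,:2]*1000;r=cv2.minAreaRect(P.astype(np.float32));print(n,cv2.boundingRect(k),np.round(r[0]),np.round(r[1]),round(r[2]))
E
```

```text
t 54.1 p [ 0.6577 -0.268   0.2895] zdir [ 0.001  0.003 -1.   ] ydir [ 0.013 -1.    -0.003] F [-0.81  0.07 -2.05] M [ 0.027  0.111 -0.021] w 0.0641 g 44.9 q [-0.09  0.58  0.71  1.11 -0.37  1.57 -1.02]
inc rot [-0.0029 -0.001   0.0128] shift [-0.001   0.0026  0.2105]
scene (201, 189, 33, 30) [ 659. -153.] [85. 58.] 5
scene (59, 143, 47, 29) [ 668. -588.] [ 93. 120.] 7
side (503, 288, 57, 83) [ 719. -470.] [177.  75.] 32
side (352, 207, 49, 27) [ 659. -152.] [89. 65.] 5
side (410, 141, 48, 25) [1032.   25.] [140. 111.] 1
```

Emit:
play_rows(increments="0 0 0.013 -0.001 0.0026 0.04 0.5;0 0 0.013 -0.001 0.0026 0.08 0.5;0 0 0.013 -0.001 0.0026 0.12 0.5;0 0 0.013 -0.001 0.0026 0.155 0.5;0 0 0.013 -0.001 0.0026 0.18 0.5;0 0 0.013 -0.001 0.0026 0.195 0.5;0 0 0.013 -0.001 0.0026 0.202 0.5;0 0 0.013 -0.001 0.0026 0.204 0.5")

```text
time: 55.0
ee_pos: [0.6571, -0.2703, 0.0858]
eef_rot: [1.0, -0.002, 0.001, -0.001]
ft_force: [-0.3, 0.3, -1.9]
width: 0.0638
grip_force: 44.9
```

Emit:
play_rows(increments="0 0 0 0 0 0.001 0.5;0 0 0 0 0 0.003 0.5;0 0 0 0 0 0.004 0.5;0 0 0 0 0 0.005 0.5;0 0 0 0 0 0.006 0.5;0 0 0 0 0 0.007 0.5;0 0 0 0 0 0.007 0.5")

```text
time: 55.7
ee_pos: [0.657, -0.2703, 0.0789]
eef_rot: [1.0, -0.002, 0.001, -0.001]
ft_force: [-0.3, -0.3, 0.0]
width: 0.0636
grip_force: 44.9
```

```bash
python3 - <<'E'
from h import *
st()
E
```

```text
t 55.7 p [ 0.657  -0.2703  0.0789] zdir [ 0.002  0.003 -1.   ] ydir [-0.004 -1.    -0.003] F [-0.28 -0.28  0.04] M [ 0.106  0.137 -0.029] w 0.0636 g 44.9 q [-0.09  0.7   0.65  1.39 -0.43  1.19 -0.97]
```

Contact. Release, rise, then look from above at the box.

Emit:
play_rows(increments="0 0 0 0 0 0 0.8;0 0 0 0 0 0 1;0 0 0 0 0 0 1;0 0 0 0 0 0 1;0 0 0 0 0 0 1;0 0 0 0 0 -0.02 1;0 0 0 0 0 -0.05 1;0 0 0 0 0 -0.08 1")

```text
time: 56.5
ee_pos: [0.6565, -0.2703, 0.1593]
eef_rot: [1.0, -0.002, 0.0, -0.002]
ft_force: [-0.2, -0.2, 0.2]
width: 0.0869
grip_force: 0.0
```

Emit:
play_rows(increments="0 0 0 0 0 -0.04 1;0 0 0 0 0 -0.09 1;0 0 0 0 0 -0.14 1;0 0 0 -0.02 -0.04 -0.17 1;0 0 0 -0.03 -0.08 -0.2 1;0 0 0 -0.04 -0.12 -0.22 1;0 0 0 -0.05 -0.16 -0.22 1;0 0 0 -0.06 -0.2 -0.22 1")

```text
time: 57.3
ee_pos: [0.5969, -0.0695, 0.3801]
eef_rot: [1.0, -0.002, 0.002, -0.002]
ft_force: [0.7, -0.1, 0.1]
width: 0.087
grip_force: 0.0
```

Emit:
play_rows(increments="0 0 0.03 -0.01 -0.04 0.01 1;0 0 0.06 -0.02 -0.09 0.03 1;0 0 0.1 -0.03 -0.135 0.04 1;0 0 0.14 -0.04 -0.18 0.05 1;0 0 0.17 -0.06 -0.22 0.06 1;0 0 0.17 -0.08 -0.26 0.07 1;0 0 0.17 -0.08 -0.274 0.08 1;0 0 0.17 -0.08 -0.274 0.08 1")

```text
time: 58.1
ee_pos: [0.5172, 0.206, 0.2985]
eef_rot: [0.996, -0.085, -0.0, -0.001]
ft_force: [-0.6, -0.8, 1.5]
width: 0.087
grip_force: 0.0
```

```bash
python3 - <<'E'
from h import *
st();grab("wrist","w13");c=grab("scene","s13");d=grab("side","d13")
a=cv2.imread("pics/w13.png");b=cv2.imread("pics/s13.png");e=cv2.imread("pics/d13.png")
o=np.zeros((600,800,3),np.uint8);o[:380,:506]=cv2.resize(a[:300,100:500],(506,380));o[380:600,:293]=cv2.resize(b,(293,220))
o[380:600,300:593]=cv2.resize(e,(293,220));o[:240,510:800]=cv2.resize(b[150:270,130:275],(290,240));o[240:380,510:800]=cv2.resize(e[180:320,260:550],(290,140))
cv2.imwrite("pics/fin.png",o)
for n,c in(("scene",c),("side",d)):
    g=cv2.cvtColor(c["color"],cv2.COLOR_RGB2HSV)
    m=((g[:,:,2]>(150 if n=="scene" else 170))&(g[:,:,1]<25)).astype(np.uint8)
    for k in cv2.findContours(m,0,1)[0]:
        if cv2.contourArea(k)>150:
            P=plane(c,k[:,0,:],.124)[:,:2]*1000;r=cv2.minAreaRect(P.astype(np.float32));print(n,cv2.boundingRect(k),np.round(r[0]),np.round(r[1]),round(r[2]))
E
```

```text
t 58.1 p [0.5172 0.206  0.2985] zdir [-0.001  0.002 -1.   ] ydir [-0.169 -0.986 -0.002] F [-0.59 -0.78  1.49] M [ 0.032  0.129 -0.011] w 0.087 g 0.0 q [-0.95  0.15  0.56  1.55 -0.08  1.46 -2.13]
scene (200, 189, 34, 30) [ 660. -153.] [85. 58.] 5
scene (162, 174, 35, 30) [ 657. -270.] [58. 84.] 90
scene (37, 133, 82, 39) [ 649. -627.] [148. 197.] 6
side (506, 289, 54, 77) [ 723. -470.] [168.  72.] 32
side (387, 238, 55, 31) [ 657. -270.] [62. 86.] 90
side (352, 207, 49, 27) [ 660. -153.] [87. 62.] 5
```

View pics/fin.png

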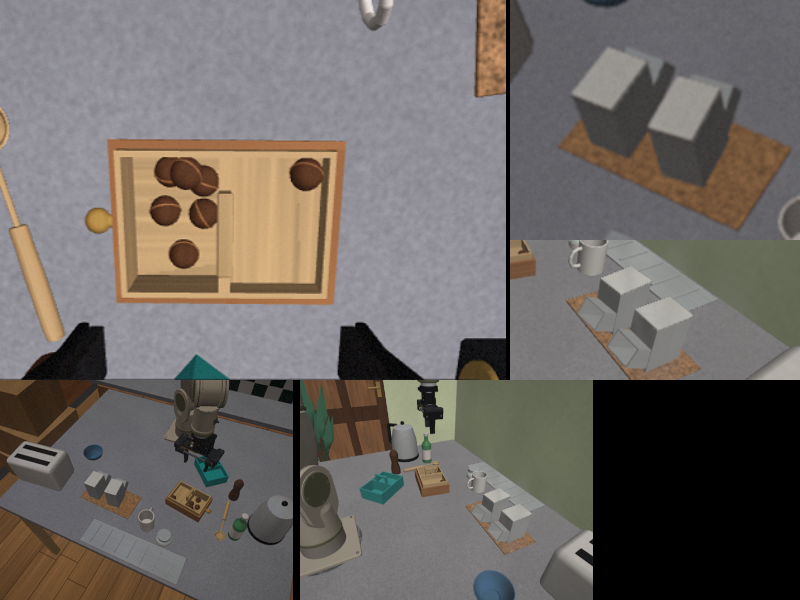

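The wrist view shows six nuts in the deep well at the knob end and one in the shallow well. The insert is seated, and both tins stand upright on the cork board with the other things where they were. Handing in.

```bash
python3 -c "
from bench import *
print(close_job())"
```

```text
the job is handed in; nothing more can be done
None
```

The job is done and handed in: the insert is turned and seated with its deep well at the knob, six nuts are in the deep well and one in the shallow well, and both emptied tins stand upright on the cork board.

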